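# Free the oilstone from its sloping holder

## Robot

A 6-joint arm with a two-finger parallel gripper is mounted at the origin on a cart in front of the work surface, level with it; the furniture and walls round the work are solid. World frame = base frame: x ahead of the robot, y to its left, z up, the work surface at z = 0. Lengths are in m, angles in degrees, forces in N, time in s.
With the tool pointing down it reaches from about 0.4 to 0.925 m from the base axis. Payload 3.4 kg.
Tool frame: the origin (TCP) lies between the finger pads; the fingertips stand 8 mm ahead of it and the grasp point (between the pads) lies 11 mm behind it; y points along the fingers, x is the direction in which the jaws open and shut, and the axes are right-handed (so a half turn about y gives the same grasp; the last joint's range is limited). The gripper opens to 85 mm and grips with 20 to 120 N. Pads are 22 mm wide; open, the fingers measure 114 mm over their backs; the gripper's body (76 mm by 85 mm) begins 54 mm behind the grasp point. The pads swing forward as they close: fully open they stand 13 mm farther back than shut.
Start: joints at [-72.451, 17.578, 86.31, -0, 76.112, -4.211], TCP at [0.213, -0.534, 0.239] pointing down, gripper open.
Joint ranges: [-179.03, 179.03], [-60, 130.46], [8.19, 133.38], [-81.62, 261.62], [5.75, 156.47], [-153.77, 153.77]. Speed limits (degrees/s): [147.25, 147.25, 180, 180, 180, 180].

## Interface

Orientations are given as [roll, pitch, yaw] about the fixed x, y, z axes, in that order (R = Rz(yaw) Ry(pitch) Rx(roll)).
In Python, from workcell import manip gives the robot as it stands. The module is installed in compiled form; this text tells all that it offers.
- The arm moves only by the tool move_arm, never from a script. Its argument "rows" is text: rows parted by semicolons, each of 4 numbers parted by spaces: the shift along the tool's x, y, z in units of 25 mm (1.0 is 25 mm), then the turn about the tool's y in units of 10 degrees (1.0 is 10 degrees). In form: x y z twist; .... A call has exactly 10 rows; each row is the pose to reach, as a shift and turn from the pose commanded when the call began, along the tool's axes at that moment; what a row does not reach only later rows make up. A row lasts 1/8 s, in which the tool goes at most 62.5 mm and 10.7 degrees, less where a joint would pass 70% of its speed; a pose out of reach is approached as far as the arm can. A call with a gripper value outside its range is refused whole. "grip" is the finger opening in mm, from 0 to 85.4, set as the call begins (left out, the last holds). The fingers move at their own pace and stop on an object; "squeeze" is the grip in N (left out, the last holds). Time passes only in rows, so rows that repeat a pose let the fingers close, or fill a call up. It gives the time, the measured TCP pose, the force and the opening at its end, in the units of the state.
- manip.read_state(): the state, without advancing time (a new reading comes with each control period).
- manip.grab_frame(name): name is "scene" or "side" or "wrist"; returns a dict with "img" (400x640x3 uint8, blue, green, red), "range_z" (400x640 float32, m along the optical axis (not along the pixel's ray), 0 where there is no reading), "vertical_fov" (degrees; the focal length in pixels is half the picture's height over the tangent of half this angle, whatever the lens; pixels are square), "cx", "cy" (the principal point, pixels), "cam_to_world" (4x4, takes a point from camera to world coordinates); the wrist camera has in their place "tool_from_camera" (4x4, takes a point from camera to tool coordinates, whose origin is the TCP and whose axes are the tool frame's). Camera axes: x right, y up, looking along -z (the intrinsics and any distortion apply to the point x, -y, -z); pixel columns grow to the right and rows downward; lengths in m; the calibration is good to about 2 mm. A picture is of the moment at which its call begins: read the wrist's pose just before it.
- manip.job_done(): hands the job in, once; it reports no verdict.
The state is a dict: "clock": time; "joint_positions": joint angles; "dq": joint speeds; "effort": joint torques, N m; "position": TCP position; "tool_rot": TCP orientation; "contact_force": force on the tool from outside, world axes, zero at the start; "torque": the same for the moment, N m; "grip_width": finger opening in m.
Only numpy, scipy, OpenCV 4.12 (cv2) and the standard library are available. Lean on these libraries where they do the work, as an engineer would, in place of code of your own. Each camera call takes 0.05 s, during which the arm holds its last target.

## Task

The oilstone is clamped in the sloping holder. Loosen the clamp by its wing knob - nobody remembers whether its thread is left- or right-handed, so try which way it gives - and turn it until the clamp finger is fully clear of the stone, then lift the stone out and lay it flat in the wooden tray.

Things in the scene. Friction and masses are not known exactly. Their poses are not given: they have to be found in the camera images.
- holder: grey cast angle stand fixed to the bench, base plate 190 x 110 x 12 mm; origin on the bench top, under the plate, 10 mm in front of its middle. Own x runs level from its low end (nearest the robot) to its high end, y to the left, z up. Its bed, 36 mm wide, rises along own x at 30 degrees: the bed's outward normal is (-0.5, 0, 0.866) in the holder's frame
- stone_seat (a point): point of the holder where the middle of the clamped stone lies (axes of the holder), 10 mm out from the bed. The 45 mm wide stone overhangs the bed on both sides and can be gripped by its long sides in its middle 65 mm; cheeks at both ends (12 mm above the bed, out to 31 mm from the middle line) and a stop at the low end keep it in place
- clamp_knob (a joint): turn of wing knob and clamp finger about the bed's normal, rad; positive = anticlockwise looking down on the knob. 0 = tight, finger over the stone's high end. Thread hand unknown, differs from case to case: one way it is solid within 0.05, the other way it turns (friction 0.15 N m) to a stop at 1.4; beyond 1.2 the finger is clear of the stone. It stays where left
- clamp_grip (a point): middle of the dark steel wing of the clamp knob, on the knob's axis, 74 mm up the slope from the stone's middle and 51 mm out from the bed. The wing is 64 mm long, 14 mm thick, 30 mm high (15 mm either side of this point along the axis). Axes of the knob: z along its axis, outward, x away from the finger (up the slope while tight); the wing runs midway between x and y, 45 degrees from each
- stone_mid (a point): middle (centre of volume) of the oilstone, a dark green block 45 x 100 x 20 mm, 0.18 to 0.35 kg: own x along its 45 mm width, y along its 100 mm length, z through its thickness. At first it lies in the holder, its length up and down the slope, its z along the bed's normal
- oilstone: the oilstone itself; origin in the middle of its underside, axes as for stone_mid
- stone_tray: open wooden tray fixed on the bench, outside 170 x 130 x 26 mm, walls 7 mm, inside 156 x 116 mm (own x is the long side); origin under the middle of its underside
- stone_tray_in (a point): middle of the tray's inner floor; axes as for the tray
- clamp_finger (a point): tip of the dark steel clamp finger, at half its thickness, 42 mm from the knob's axis; the finger is 16 mm wide and 7 mm thick, turns with the knob and points down the slope while tight, 2 mm above the stone; its upper side is 22 mm below clamp_grip. Axes of the knob
Mind the look-alikes: they are no part of the job. What is shaped like the oilstone but orange, turquoise or yellow is not meant.

How it is judged:
By the outcome, as a careful person would: the job done as asked, in the order asked, and still so for the second after the job is handed in, with the robot touching nothing.
It also fails if it takes over 51 s, if anything falls off the work surface, if the arm or the gripper's body presses on something with over 40 N, if the wrist force passes 120 N, or if a joint passes its speed limit or range.

## Working session

There is one attempt and no reset: what is moved stays moved. The work goes in short steps, Python scripts to look and compute and a tool call to move; the robot and the scene stay as the last step left them, time stands still between calls to the robot, and variables do not carry over. Pictures are saved under pics/ and viewed, and the job is handed in when it is done.

Besides the shell and the picture viewer there is one more tool, called after "Call:" as name(argument=value, ...) on one line, values as JSON. move_arm: Moves the arm, as the interface text tells. Its arguments: {"type":"object","properties":{"rows":{"type":"string"},"grip":{"type":"number"},"squeeze":{"type":"number"}},"required":["rows"]}

```bash
mkdir -p pics; ls
cat > h.py <<'E'
import numpy as np, cv2
from workcell import manip
from scipy.spatial.transform import Rotation as R
def Rt(rpy): return R.from_euler('xyz',rpy,degrees=True).as_matrix()
def grab(name,save=None):
    s=manip.read_state()
    f=manip.grab_frame(name)
    h=f['img'].shape[0]; f['f']=h/2/np.tan(np.radians(f['vertical_fov']/2))
    if 'cam_to_world' in f and f['cam_to_world'] is not None: T=np.array(f['cam_to_world'])
    else:
        W=np.eye(4);W[:3,:3]=Rt(s['tool_rot']);W[:3,3]=s['position'];T=W@np.array(f['tool_from_camera'])
    f['T']=T
    if save: cv2.imwrite('pics/'+save,f['img']); np.savez('pics/'+save+'.npz',img=f['img'],z=f['range_z'],T=T,f=f['f'],cx=f['cx'],cy=f['cy'])
    return f
def pts(f):
    z=f['z'] if 'z' in f else f['range_z']
    v,u=np.mgrid[:z.shape[0],:z.shape[1]]
    P=np.stack([(u-f['cx'])/f['f']*z,-(v-f['cy'])/f['f']*z,-z],-1)
    return P@f['T'][:3,:3].T+f['T'][:3,3]
E
python3 - <<'E'
from h import *
print(manip.read_state())
for n in ['scene','side','wrist']:
    f=grab(n,n+'0.png'); print(n,[k for k in f],f['f'],f['cx'],f['cy'],f['T'].round(3).tolist(),{k:v for k,v in f.items() if k not in('img','range_z','T')} .keys())
E
```

```text
pics
{'clock': 0.0, 'joint_positions': array([-7.24512093e+01,  1.76222819e+01,  8.63846882e+01, -1.84460684e-04,
        7.61119552e+01, -4.21019223e+00]), 'dq': array([-0.08127952,  0.0980578 , -0.04521941,  0.08161235, -0.02472128,
        0.04522263]), 'effort': array([ 1.43607464e-03, -4.57546377e+01, -2.51917756e+01, -4.11200836e-04,
        1.31384865e-02, -4.78505888e-05]), 'position': array([ 0.21292932, -0.53337088,  0.23837557]), 'tool_rot': array([-89.9914475 ,   0.11861761, -68.24096372]), 'contact_force': array([ 0.71115073,  0.13433105, -0.16863362]), 'torque': array([ 0.02533758, -0.01524212,  0.03236902]), 'grip_width': 0.08538919203572175}
scene ['img', 'range_z', 'vertical_fov', 'cx', 'cy', 'cam_to_world', 'f', 'T'] 416.9097402569989 320.1603034053028 198.92037425091948 [[-0.971, 0.194, -0.141, 0.307], [-0.24, -0.805, 0.542, 0.828], [-0.009, 0.56, 0.828, 1.181], [0.0, 0.0, 0.0, 1.0]] dict_keys(['vertical_fov', 'cx', 'cy', 'cam_to_world', 'f'])
side ['img', 'range_z', 'vertical_fov', 'cx', 'cy', 'cam_to_world', 'f', 'T'] 438.9574117125895 312.21486486105715 197.5840221708368 [[-0.999, -0.04, 0.026, 0.504], [0.044, -0.556, 0.83, 0.971], [-0.019, 0.83, 0.557, 0.692], [0.0, 0.0, 0.0, 1.0]] dict_keys(['vertical_fov', 'cx', 'cy', 'cam_to_world', 'f'])
wrist ['img', 'range_z', 'vertical_fov', 'cx', 'cy', 'tool_from_camera', 'f', 'T'] 291.60489913682113 320.2151742782796 204.14210593403556 [[0.372, 0.893, 0.256, 0.278], [-0.928, 0.357, 0.102, -0.507], [-0.001, -0.275, 0.961, 0.373], [0.0, 0.0, 0.0, 1.0]] dict_keys(['vertical_fov', 'cx', 'cy', 'tool_from_camera', 'f'])
```

View pics/scene0.png

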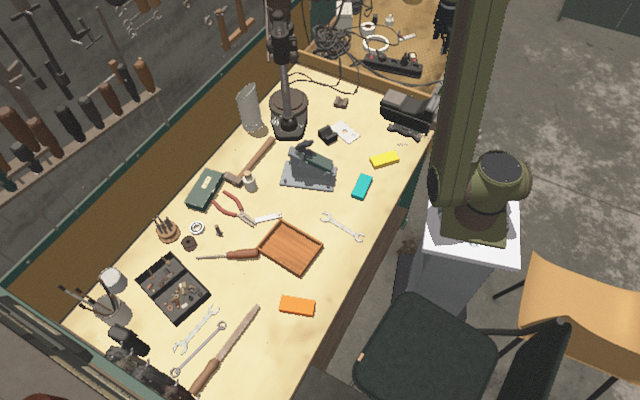

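View pics/side0.png

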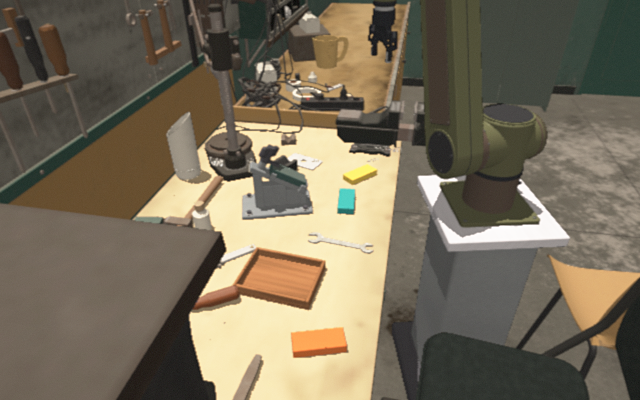

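View pics/wrist0.png

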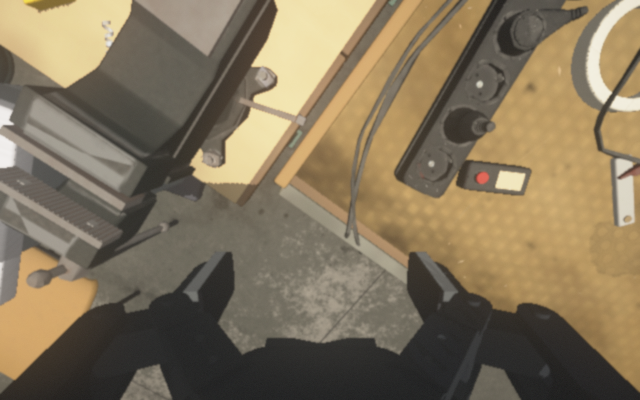

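The scene view shows the holder at about (308,172), the tray at (290,247), and decoys in yellow (385,158), turquoise (362,187) and orange (297,306). In the side view the holder is at (278,190). Next I zoom in and fit poses from the depth.

Run:
```python
from h import *
for n,(u0,v0,u1,v1) in {'scene':(270,125,350,200),'side':(235,135,325,225)}.items():
    f=dict(np.load(f'pics/{n}0.png.npz')); P=pts(f)
    im=f['img'][v0:v1,u0:u1]; cv2.imwrite(f'pics/{n}_z.png',cv2.resize(im,None,fx=6.5,fy=6.5,interpolation=cv2.INTER_NEAREST))
    p=P[v0:v1,u0:u1].reshape(-1,3); m=p[:,2]>0.02
    print(n,p[m].min(0),p[m].max(0))
    # bench z
    for (u,v) in ([(340,260),(330,290),(250,270)] if n=='scene' else [(340,280),(330,220)]): print(u,v,P[v,u])
    tr=(260,215,330,285) if n=='scene' else (232,240,330,312)
    q=P[tr[1]:tr[3],tr[0]:tr[2]].reshape(-1,3); c=f['img'][tr[1]:tr[3],tr[0]:tr[2]].reshape(-1,3).astype(int)
    m=(c[:,2]-c[:,0]>50)&(c[:,2]<235)&(c[:,1]<140)
    for lo,hi in((0.002,0.012),(0.018,0.032)):
        w=m&(q[:,2]>lo)&(q[:,2]<hi); print(lo,w.sum(),np.median(q[w,2]),cv2.minAreaRect(q[w,:2].astype(np.float32)*1000))
```

```text
scene [ 0.30654414 -0.25841704  0.02006297] [0.7612295  0.82781986 1.18108893]
340 260 [0.39269777 0.26388879 0.00154937]
330 290 [0.40056667 0.36711319 0.00264635]
250 270 [6.54006553e-01 3.61344827e-01 4.04701657e-04]
0.002 261 0.006677790956401752 ((555.1976318359375, 264.42950439453125), (125.51757049560547, 161.08489990234375), 69.6830825805664)
0.018 226 0.02357780751659877 ((554.709228515625, 263.47772216796875), (128.09820556640625, 169.51016235351562), 70.05701446533203)
side [ 0.48380552 -0.42724753  0.02002157] [0.7068249  0.97073517 0.69162883]
340 280 [ 4.25073590e-01  2.70795365e-01 -1.49199466e-04]
330 220 [0.43014074 0.05050727 0.00076126]
0.002 905 0.007017351968355512 ((562.92822265625, 269.378173828125), (156.64044189453125, 186.03147888183594), 70.01097869873047)
0.018 762 0.023772247505936428 ((559.4474487304688, 278.721923828125), (155.27537536621094, 168.35647583007812), 70.54666137695312)
```

Run:
```python
from h import *
# bed plane / base plate cloud in top map
f=dict(np.load('pics/scene0.png.npz'));P=pts(f)
g=dict(np.load('pics/side0.png.npz'));Q=pts(g)
for nm,f,P in(('scene',f,P),('side',g,Q)):
    m=(np.abs(P[...,0]-0.5)<0.3)&(P[...,1]>-0.4)&(P[...,1]<0.1)&(P[...,2]>0.008)&(P[...,2]<0.25)
    img=np.zeros((600,600,3),np.uint8)
    # map x 0.35..0.7, y -0.35..0
    for p,c in zip(P[m],f['img'][m]):
        u=int((p[0]-0.4)/0.3*600);v=int((p[1]+0.35)/0.3*600)
        if 0<=u<600 and 0<=v<600: cv2.circle(img,(u,599-v),3,tuple(int(min(255,x+30)) for x in c),-1)
    cv2.imwrite(f'pics/top_{nm}.png',img)
```

```text
<stdin>:11: RuntimeWarning: overflow encountered in scalar add
```

View pics/scene_z.png

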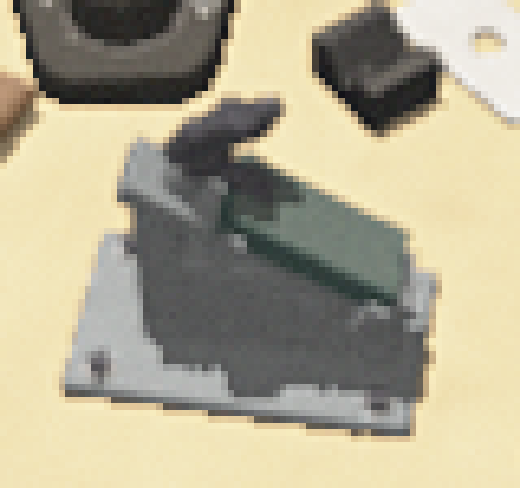

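View pics/side_z.png

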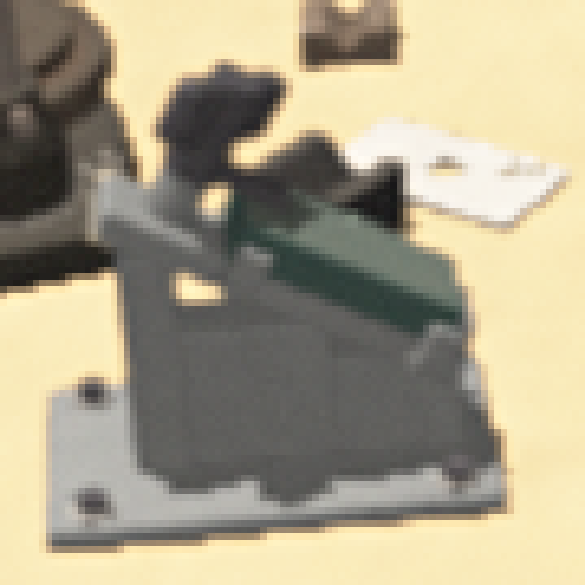

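View pics/top_scene.png

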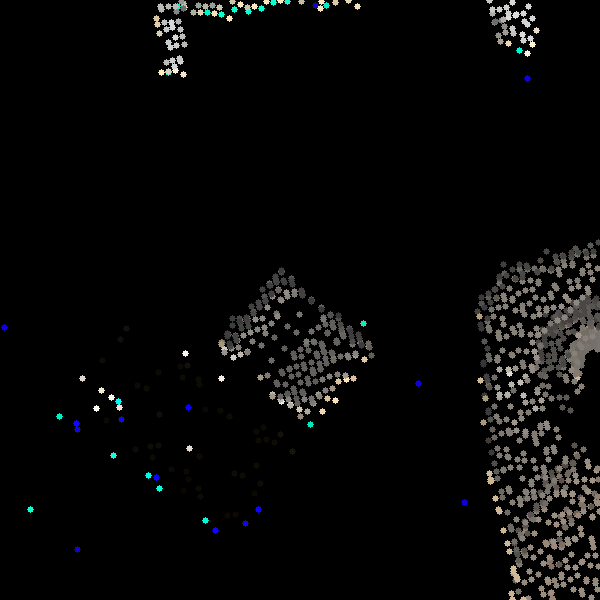

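Run:
```python
from h import *
for n,pxs in {'scene':[(308,172),(320,165),(302,148),(285,185),(333,190),(385,158),(362,187)],'side':[(285,175),(268,152),(247,212),(310,210)]}.items():
    f=dict(np.load(f'pics/{n}0.png.npz'));P=pts(f)
    for u,v in pxs: print(n,u,v,P[v,u].round(3),f['img'][v,u])
    c=f['img'].astype(int)
    u0,v0,u1,v1=(270,125,350,200) if n=='scene' else (235,135,325,225)
    m=np.zeros(c.shape[:2],bool);m[v0:v1,u0:u1]=1
    m&=(c[...,1]>c[...,2]+12)&(P[...,2]>0.03)&(P[...,2]<.2)
    q=P[m];print('green',m.sum(),np.median(q,0))
    # ransac plane w/ normal tilt ~30
    rng=np.random.default_rng(0);best=(0,)
    for _ in range(2000):
        a=q[rng.choice(len(q),3,replace=False)];nn=np.cross(a[1]-a[0],a[2]-a[0]);l=np.linalg.norm(nn)
        if l<1e-5: continue
        nn/=l; nn*=np.sign(nn[2])
        if abs(nn[2]-.866)>.06: continue
        k=np.abs((q-a[0])@nn)<.003
        if k.sum()>best[0]: best=(k.sum(),k)
    w=q[best[1]];c0=w.mean(0);nn=np.linalg.svd(w-c0)[2][2];nn*=np.sign(nn[2])
    print(best[0],c0,nn,np.degrees(np.arctan2(-nn[1],-nn[0])))
    ex=np.array([-nn[0],-nn[1],0]);ex/=np.linalg.norm(ex);s=np.cross(nn,np.cross(ex,nn)); 
    s=ex*nn[2]+np.array([0,0,1])*np.linalg.norm(nn[:2]);t=np.cross(nn,s)
    uv=np.stack([(w-c0)@s,(w-c0)@t],1).astype(np.float32)*1000
    print(uv.min(0),uv.max(0),cv2.minAreaRect(uv))
```

```text
scene 308 172 [ 0.568 -0.014  0.045] [87 86 89]
scene 320 165 [ 0.524 -0.011  0.1  ] [100 106  92]
scene 302 148 [ 0.584 -0.016  0.164] [54 52 54]
scene 285 185 [0.639 0.032 0.008] [111 109 105]
scene 333 190 [0.473 0.01  0.003] [126 159 181]
scene 385 158 [ 0.32  -0.162  0.016] [107 239 247]
scene 362 187 [ 0.377 -0.015  0.017] [201 209  83]
green 112 [ 0.53121655 -0.01218392  0.09809229]
51 [ 0.53282632 -0.02021122  0.10348124] [-0.49721444  0.0907239   0.86287136] -10.340679065108926
[-48.95594 -33.53201] [48.48733  21.260714] ((2.339672088623047, -7.20368766784668), (97.97769927978516, 39.652503967285156), 11.471822738647461)
side 285 175 [ 0.543 -0.006  0.109] [69 74 59]
side 268 152 [ 0.582 -0.013  0.174] [49 48 52]
side 247 212 [0.647 0.024 0.018] [100 103 107]
side 310 210 [0.481 0.016 0.011] [161 166 165]
green 179 [ 0.53335146 -0.00841403  0.0979228 ]
80 [ 0.53275287 -0.00857877  0.10285557] [-0.49464932 -0.04528406  0.86791209] 5.230722102442213
[-46.88928  -21.929218] [49.492935  5.170505] ((3.3197708129882812, -0.029436111450195312), (24.2830867767334, 99.28031158447266), 78.3693618774414)
```

Run:
```python
from h import *
f=dict(np.load('pics/scene0.png.npz'));P=pts(f)
for u,v in [(405,105),(400,95),(288,128),(288,100),(286,60),(283,30),(250,108),(345,135),(330,135)]: print(u,v,P[v,u].round(3))
f=dict(np.load('pics/side0.png.npz'));P=pts(f)
for u,v in [(360,125),(230,160),(228,100),(215,30),(185,140)]: print(u,v,P[v,u].round(3))
```

```text
405 105 [ 0.287 -0.357  0.101]
400 95 [ 0.312 -0.397  0.109]
288 128 [ 0.694 -0.201  0.04 ]
288 100 [ 0.691 -0.222  0.16 ]
286 60 [ 0.682 -0.212  0.338]
283 30 [ 0.689 -0.231  0.43 ]
250 108 [ 0.827 -0.19   0.123]
345 135 [ 0.485 -0.246  0.007]
330 135 [ 0.536 -0.212  0.031]
360 125 [ 0.304 -0.329  0.093]
230 160 [ 0.713 -0.2    0.053]
228 100 [ 0.697 -0.213  0.237]
215 30 [ 0.707 -0.215  0.425]
185 140 [ 0.831 -0.188  0.131]
```

Call:
move_arm(rows="0 -3 0 0; -1.5 -4 2 0; -3.4 -4 4.1 -0.3; -5.2 -4 6.4 -0.7; -7 -4 8.7 -1; -9 -4 11.1 -1.4; -11 -4 13.5 -1.8; -13 -4 16 -2.2; -14.8 -4 18.3 -2.7; -14.8 -3 18.3 -2.7", grip=45, squeeze=30)

```text
clock: 1.4
position: [0.4841, -0.0511, 0.3247]
tool_rot: [-89.9, -0.2, -41.2]
contact_force: [1.5, 0.1, 0.5]
grip_width: 0.0449
```

Run:
```python
from h import *
f=grab('wrist','w1.png'); s=manip.read_state(); print(s['position'],s['tool_rot'],s['joint_positions'],s['contact_force'],f['tool_from_camera'])
```

```text
[ 0.48593147 -0.0441047   0.32177886] [-89.62685081   0.21354108 -40.94820479] [-10.46901903   7.24967673  88.24131097   0.43188316  84.50392621
  30.43853531] [ 3.10274958  4.81949052 -0.90419552] [[ 9.99999245e-01 -5.69326353e-04 -1.08891784e-03 -5.00027209e-04]
 [-8.89680879e-04  2.75781112e-01 -9.61220051e-01 -1.34999908e-01]
 [ 8.47550879e-04  9.61220294e-01  2.75780397e-01  7.02278946e-02]
 [ 0.00000000e+00  0.00000000e+00  0.00000000e+00  1.00000000e+00]]
```

View pics/w1.png

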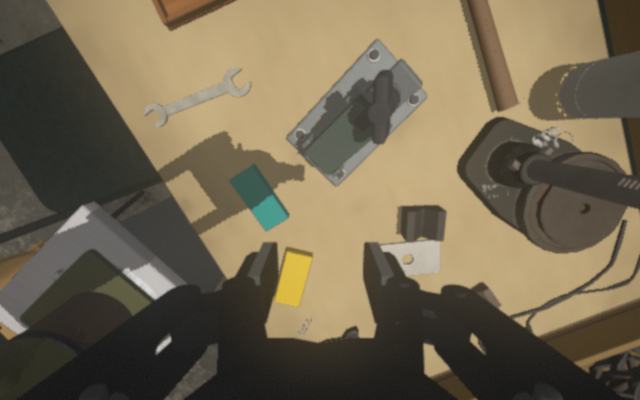

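Run:
```python
from h import *
f=grab('wrist','w2.png'); s=manip.read_state(); print(s['position'],s['tool_rot'],s['dq'].round(2))
im=f['img'][30:195,275:440]; cv2.imwrite('pics/w2z.png',cv2.resize(im,None,fx=3.6,fy=3.6,interpolation=cv2.INTER_CUBIC))
P=pts(f)
for u,v in [(200,95),(320,220),(350,130),(320,155)]: print(P[v,u].round(4))
```

```text
[ 0.48382815 -0.04757501  0.32199542] [-89.91664439   0.2080307  -40.82945056] [-4.73 -1.47  0.47 -4.54  2.32 -3.99]
[0.4223 0.1544 0.0014]
[ 0.429  -0.1074  0.002 ]
[ 0.5507 -0.0192  0.1179]
[ 0.5048 -0.0204  0.0895]
```

View pics/w2z.png

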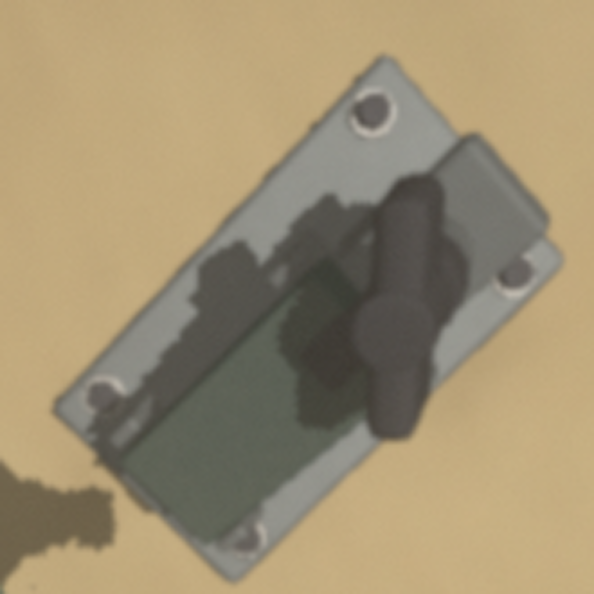

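```bash
cat >> h.py <<'E'
def proj(f,X):
    X=np.atleast_2d(X);c=(X-f['T'][:3,3])@f['T'][:3,:3]
    return np.stack([f['cx']+f['f']*c[:,0]/-c[:,2],f['cy']-f['f']*c[:,1]/-c[:,2]],1)
def ray(f,uv,z):
    uv=np.atleast_2d(uv).astype(float);d=np.stack([(uv[:,0]-f['cx'])/f['f'],-(uv[:,1]-f['cy'])/f['f'],-np.ones(len(uv))],1)@f['T'][:3,:3].T
    o=f['T'][:3,3];return o+d*((z-o[2])/d[:,2])[:,None]
E
python3 - <<'E'
from h import *
f=dict(np.load('pics/w2.png.npz'))
c=np.array([(385,55),(565,262),(233,582),(53,408)])/3.6-.5+[275,30]
X=ray(f,c,0.012);print(X.round(4))
print('wrist mid',X.mean(0),'yaws',np.degrees(np.arctan2(*(X[0]-X[3])[1::-1])),np.degrees(np.arctan2(*(X[1]-X[2])[1::-1])),np.linalg.norm(X[0]-X[3]),np.linalg.norm(X[1]-X[2]),np.linalg.norm(X[0]-X[1]),np.linalg.norm(X[2]-X[3]))
# stone low-end edge and cloud
P=pts(f);q=P[30:195,275:440].reshape(-1,3)
print('bench med',np.median(P[150:260,160:300,2]))
col=f['img'][30:195,275:440].reshape(-1,3).astype(int)
m=(col[:,1]>col[:,2]+8)&(q[:,2]>.05)&(q[:,2]<.16);w=q[m];print(m.sum(),w.mean(0))
for _ in range(3):
    c0=w.mean(0);n=np.linalg.svd(w-c0)[2][2];n*=np.sign(n[2]);w=w[np.abs((w-c0)@n)<.004]
print(len(w),c0,n,np.degrees(np.arctan2(-n[1],-n[0])))
for nm in('side','scene'):
    g=dict(np.load(f'pics/{nm}0.png.npz'))
    cc=np.array({'side':[(49,548),(508,508)],'scene':[(65,390),(415,432)]}[nm])/6.5-.5+({'side':(235,135),'scene':(270,125)}[nm])
    Y=ray(g,cc,0.002);print(nm,Y.round(4),np.degrees(np.arctan2(*(Y[0]-Y[1])[1::-1])),np.linalg.norm(Y[0]-Y[1]))
E
```

```text
[[ 0.6614  0.0318  0.012 ]
 [ 0.6702 -0.0747  0.012 ]
 [ 0.4852 -0.0886  0.012 ]
 [ 0.4762  0.0174  0.012 ]]
wrist mid [ 0.57322543 -0.02854261  0.012     ] yaws 4.452778420303843 4.297028752520091 0.1858123523940548 0.18551152105471425 0.10684939108161899 0.10634679688138117
bench med 0.0015889067630738274
0 [nan nan nan]
0 [nan nan nan] [0. 0. 1.] -180.0
side [[0.6616 0.031  0.002 ]
 [0.4741 0.0162 0.002 ]] 4.503186141816187 0.18808896365495673
scene [[0.6603 0.0304 0.002 ]
 [0.471  0.0133 0.002 ]] 5.1483634554644935 0.19007849278892203<stdin>:10: RuntimeWarning: Mean of empty slice.
  ret = um.true_divide(
<stdin>:12: RuntimeWarning: Mean of empty slice.
```

Run:
```python
from h import *
f=dict(np.load('pics/w2.png.npz'));P=pts(f)
yaw=np.radians(4.5);ex=np.array([np.cos(yaw),np.sin(yaw),0]);ey=np.array([-ex[1],ex[0],0]);ez=np.array([0,0,1.])
O=np.array([.5627,-.0306,0])
H=np.stack([ex,ey,ez],1);n=H@[-.5,0,.866];s=H@[.866,0,.5]
poly=(np.array([(135,460),(205,535),(300,440),(280,320)])/3.6+[275,30]).astype(np.int32)
m=np.zeros(f['z'].shape,np.uint8);cv2.fillPoly(m,[poly],1);w=P[m>0]
d=(w-O)@n;print('stone top along n',np.median(d),d.std(),len(w))
c0=np.median(w,0);A=w[np.abs(d-np.median(d))<.006];nn=np.linalg.svd(A-A.mean(0))[2][2];print('normal in holder',(nn*np.sign(nn[2]))@H)
top=np.median(d)
def hit(uv):
    uv=np.atleast_2d(uv)/3.6-.5+[275,30]
    dd=np.stack([(uv[:,0]-f['cx'])/f['f'],-(uv[:,1]-f['cy'])/f['f'],-np.ones(len(uv))],1)@f['T'][:3,:3].T;o=f['T'][:3,3]
    return o+dd*((top-(o-O)@n)/(dd@n))[:,None]
for uv in [(123,462),(207,543),(322,262)]:
    x=hit(uv)[0];print(uv,x.round(4),'s',(x-O)@s,'t',(x-O)@ey)
for nm in('scene0','side0','w2'):
    g=dict(np.load(f'pics/{nm}.png.npz'));Q=pts(g);hh=(Q-O)@H
    k=(hh[...,2]>.1)&(hh[...,2]<.2)&(np.abs(hh[...,0]-.03)<.08)&(np.abs(hh[...,1])<.06)
    dn=(Q-O)@n;k&=(dn>top+.012)&(np.max(g['img'],-1)<75)
    print(nm,k.sum(),np.median(hh[k],0),'s',np.percentile((Q[k]-O)@s,[2,50,98]),'t',np.percentile(hh[k][:,1],[2,50,98]),'n',np.percentile(dn[k],[2,50,98]))
```

```text
stone top along n 0.10634013286957009 0.019928668061466596 1389
normal in holder [-5.00129622e-01  4.88841824e-04  8.65950416e-01]
(123, 462) [ 0.491  -0.0142  0.0822] s -0.019705562810425646 t 0.02195847009001309
(207, 543) [ 0.4947 -0.056   0.0825] s -0.019230521118291377 t -0.019967922298004648
(322, 262) [ 0.5788 -0.0057  0.1332] s 0.082223250488904 t 0.023538144663006254
scene0 57 [0.02049998 0.01312654 0.17022432] s [0.07986374 0.10214059 0.12192938] t [-0.01141628  0.01312654  0.02578022] n [0.11977638 0.13656037 0.1524291 ]
side0 136 [0.0220031  0.01533451 0.17208562] s [0.08297732 0.10331689 0.12240552] t [-0.00615677  0.01533451  0.02834764] n [0.11964559 0.13811602 0.15196578]
w2 191 [0.02048729 0.01355254 0.18333657] s [0.08145812 0.11097606 0.12535165] t [-0.01171623  0.01355254  0.0252784 ] n [0.13210816 0.15031655 0.15336673]
```

Call:
move_arm(rows="0.6 0.5 0.6 -0.2; 1.3 1.2 1.2 -0.45; 2 2 1.8 -0.45; 2.6 2.8 2.35 -0.45; 2.6 3.2 2.35 -0.45; 2.6 3.2 2.35 -0.45; 2.6 3.2 2.35 -0.45; 2.6 3.2 2.35 -0.45; 2.6 3.2 2.35 -0.45; 2.6 3.2 2.35 -0.45", grip=40)

```text
clock: 2.75
position: [0.5702, -0.0516, 0.2442]
tool_rot: [-90.0, -0.0, -36.7]
contact_force: [0.4, 0.2, -0.2]
grip_width: 0.04
```

Run:
```python
from h import *
f=grab('wrist','w3.png'); s=manip.read_state(); print(s['position'],s['tool_rot'],s['joint_positions'].round(1),s['contact_force'])
```

```text
[ 0.57019827 -0.05161628  0.24411063] [-8.99872860e+01 -2.67694748e-02 -3.67343809e+01] [-9.4 17.2 86.2 -0.  76.6 27.3] [ 0.55100145 -0.12983987  0.06787475]
```

View pics/w3.png

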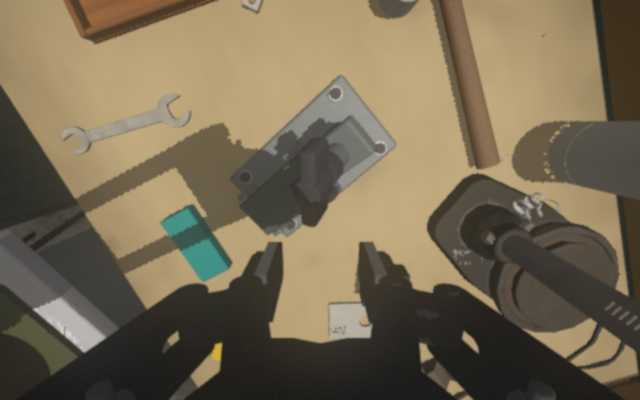

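Run:
```python
from h import *
f=grab('wrist','w4.png')
im=f['img'][60:250,220:410]; cv2.imwrite('pics/w4z.png',cv2.resize(im,None,fx=3.1,fy=3.1,interpolation=cv2.INTER_CUBIC))
```

```text
(no output)
```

View pics/w4z.png

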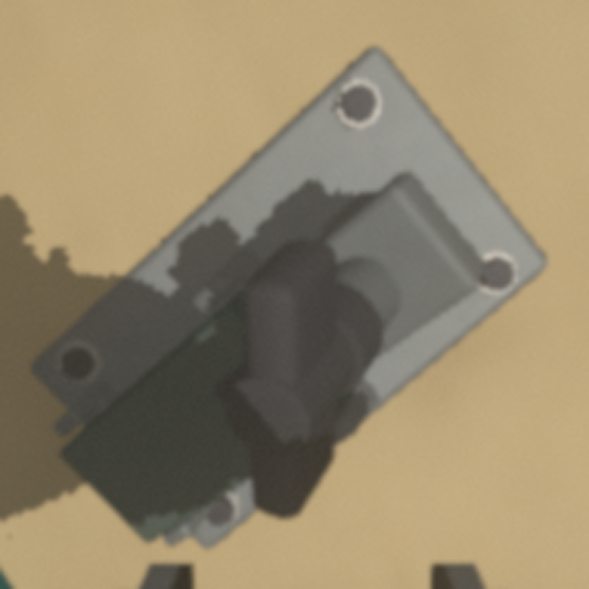

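Run:
```python
from h import *
f=dict(np.load('pics/w4.png.npz'));P=pts(f)
c=np.array([(375,46),(547,262),(208,548),(32,366)])/3.1-.5+[220,60]
X=ray(f,c,0.012);print(X.round(4))
print('mid',X.mean(0),'yaws',np.degrees(np.arctan2(*(X[0]-X[3])[1::-1])),np.degrees(np.arctan2(*(X[1]-X[2])[1::-1])),np.linalg.norm(X[0]-X[3]),np.linalg.norm(X[1]-X[2]),np.linalg.norm(X[0]-X[1]),np.linalg.norm(X[2]-X[3]))
yaw=np.radians(4.5);ex=np.array([np.cos(yaw),np.sin(yaw),0]);ey=np.array([-ex[1],ex[0],0]);ez=np.array([0,0,1.])
O=X.mean(0)*[1,1,0]-.01*ex;print('O',O)
H=np.stack([ex,ey,ez],1);n=H@[-.5,0,.866];s=H@[.866,0,.5]
def q(uv): u,v=(np.array(uv)/3.1+[220,60]).astype(int);p=P[v-1:v+2,u-1:u+2].reshape(-1,3);p=np.median(p,0);return uv,p.round(4),'s,t,n',((p-O)@np.stack([s,ey,n],1)).round(4)
for uv in [(100,450),(150,430),(180,380),(420,250),(375,285),(280,340),(300,270),(290,490),(275,410),(355,340),(235,400)]: print(*q(uv))
K=O+.0223*ex+.001*ey+.1714*ez
w=H@(np.array([.612,.707,.354]))
for nm,p in(('K',K),('A top',K+.032*w+.015*n),('B top',K-.032*w+.015*n)):print(nm,p.round(4),(proj(f,p)[0]-[220,60])*3.1)
```

```text
[[ 0.6618  0.032   0.012 ]
 [ 0.6706 -0.0737  0.012 ]
 [ 0.4858 -0.0888  0.012 ]
 [ 0.4779  0.0175  0.012 ]]
mid [ 0.57404076 -0.02823715  0.012     ] yaws 4.50678062641982 4.678895327319862 0.18452058876868713 0.18540192427208707 0.10603558119466472 0.10659254680277554
O [ 0.56407159 -0.02902174  0.        ]
(100, 450) [ 0.5053 -0.0204  0.0902] s,t,n [-0.005   0.0132  0.1071]
(150, 430) [ 0.5274 -0.0231  0.103 ] s,t,n [0.0203 0.0087 0.1072]
(180, 380) [ 0.5482 -0.0156  0.115 ] s,t,n [0.0447 0.0146 0.107 ]
(420, 250) [ 0.6256 -0.0243  0.1365] s,t,n [ 1.217e-01 -1.000e-04  8.730e-02]
(375, 285) [ 0.6107 -0.0238  0.1401] s,t,n [0.1107 0.0015 0.0979]
(280, 340) [ 0.5885 -0.0155  0.1909] s,t,n [0.1174 0.0115 0.1526]
(300, 270) [ 0.5998 -0.0069  0.1856] s,t,n [0.1252 0.0193 0.142 ]
(290, 490) [ 0.5667 -0.0469  0.1763] s,t,n [ 0.0892 -0.0181  0.1521]
(275, 410) [ 0.5773 -0.0277  0.1852] s,t,n [0.1041 0.0003 0.1537]
(355, 340) [ 0.5995 -0.0292  0.1632] s,t,n [ 0.1122 -0.003   0.1237]
(235, 400) [ 0.5708 -0.0212  0.1819] s,t,n [0.0973 0.0072 0.1539]
K [ 0.5862 -0.0263  0.1714] [301.70984435 367.59550408]
A top [ 0.5965 -0.0028  0.1957] [271.30305685 267.62428641]
B top [ 0.561  -0.051   0.1731] [279.38616091 510.84610108]
```

Call:
move_arm(rows="-0.09 0.3 0.27 0; -0.09 0.8 0.27 0; -0.09 1.3 0.27 0; -0.09 1.8 0.27 0; -0.09 2.3 0.27 0; -0.09 2.8 0.27 0; -0.09 3.2 0.27 0; -0.09 3.36 0.27 0; -0.09 3.36 0.27 0; -0.09 3.36 0.27 0")

```text
clock: 4.1
position: [0.5728, -0.0449, 0.1602]
tool_rot: [-90.0, -0.0, -36.7]
contact_force: [0.5, -0.3, -0.1]
grip_width: 0.0399
```

Run:
```python
from h import *
f=grab('wrist','w5.png'); g=grab('side','s5.png')
cv2.imwrite('pics/s5z.png',cv2.resize(g['img'][110:240,210:370],None,fx=4,fy=4,interpolation=cv2.INTER_CUBIC))
s=manip.read_state(); print(s['position'],s['tool_rot'],s['joint_positions'].round(1),s['contact_force'],s['torque'])
```

```text
[ 0.5728481  -0.04496824  0.1603558 ] [-8.99675190e+01 -6.32847436e-02 -3.67396124e+01] [-8.7 21.5 92.6 -0.  65.8 28. ] [-0.50409235  0.3529376   0.09518778] [-0.05316401  0.02153098 -0.00322322]
```

View pics/w5.png

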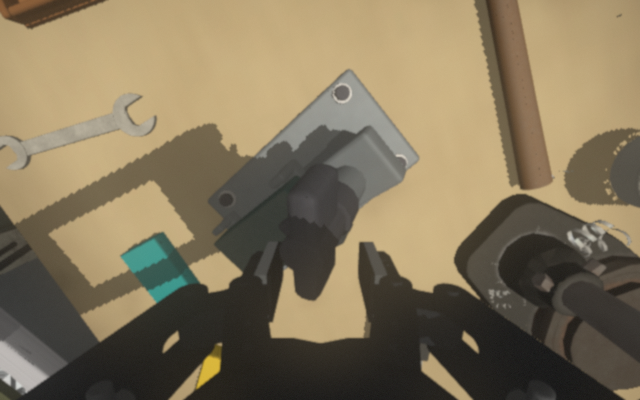

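View pics/s5z.png

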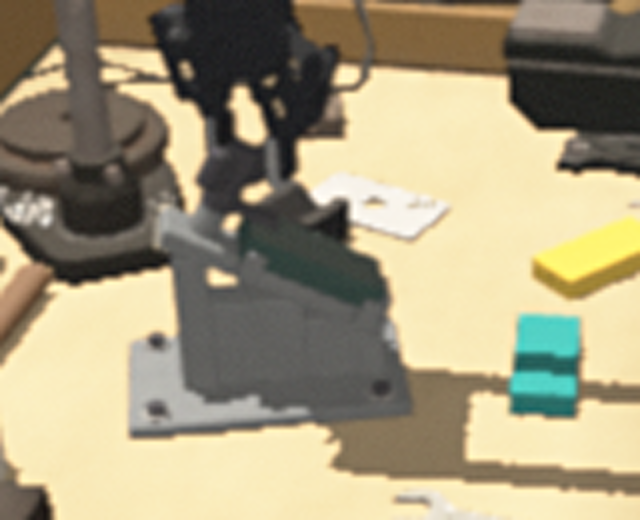

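Call:
move_arm(rows="0 0 0 0; 0 0 0 0; 0 0 0 0; 0.05 0 0 0; 0.1 0 0 0; 0.15 0 0 0; 0.2 0 0 0; 0.25 0 0 0; 0.3 0 0 0; 0.3 0 0 0", grip=30)

```text
clock: 5.45
position: [0.5734, -0.0461, 0.1594]
tool_rot: [-90.1, 0.6, -36.7]
contact_force: [-10.1, 8.9, 8.3]
grip_width: 0.0301
```

Run:
```python
from h import *
s=manip.read_state(); print(s['position'],s['tool_rot'],s['contact_force'],s['torque'],s['grip_width'])
```

```text
[ 0.5734382  -0.04611421  0.1593799 ] [-90.0696319    0.64217717 -36.74165617] [-10.13520272   8.86572758   8.34435586] [1.43128429 1.63713337 0.03772651] 0.03010902599684989
```

Call:
move_arm(rows="-0.15 0 0 0; -0.3 0 0 0; -0.4 0 0 0; -0.5 0 0 0; -0.55 0 0 0; -0.6 0 0 0; -0.65 0 0 0; -0.7 0 0 0; -0.7 0 0 0; -0.7 0 0 0")

```text
clock: 6.7
position: [0.5678, -0.0413, 0.1601]
tool_rot: [-90.0, -0.4, -36.8]
contact_force: [7.8, -6.8, -5.3]
grip_width: 0.03
```

Run:
```python
from h import *
s=manip.read_state(); print(s['position'],s['tool_rot'],s['contact_force'],s['torque'],s['grip_width'])
f=grab('wrist','w6.png')
```

```text
[ 0.56778607 -0.04125013  0.16008378] [-89.96369272  -0.42022925 -36.75065598] [ 7.75851314 -6.81745057 -5.27596127] [-1.12249889 -1.13176152 -0.07693392] 0.030011497733829638
```

View pics/w6.png

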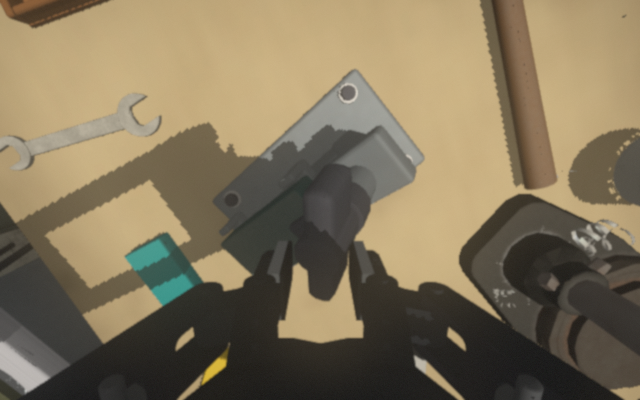

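Call:
move_arm(rows="-0.05 0 0 0; -0.1 0 0 0; -0.15 0 0 0; -0.2 0 0 0; -0.25 0 0 0; -0.3 0 0 0; -0.35 0 0 0; -0.4 0 0 0; -0.4 0 0 0; -0.4 0 0 0")

```text
clock: 8.0
position: [0.5663, -0.0396, 0.1624]
tool_rot: [-89.9, -1.3, -36.8]
contact_force: [15.2, -18.1, -5.9]
grip_width: 0.0298
```

Run:
```python
from h import *
s=manip.read_state(); print(s['position'],s['tool_rot'],s['contact_force'],s['torque'],s['grip_width'])
f=grab('wrist','w7.png')
```

```text
[ 0.56634999 -0.03955601  0.16237976] [-89.85299498  -1.28343102 -36.75061059] [ 15.16104657 -18.09788506  -5.85709789] [-2.9372321  -2.58438768 -0.28580669] 0.029813583341392284
```

View pics/w7.png

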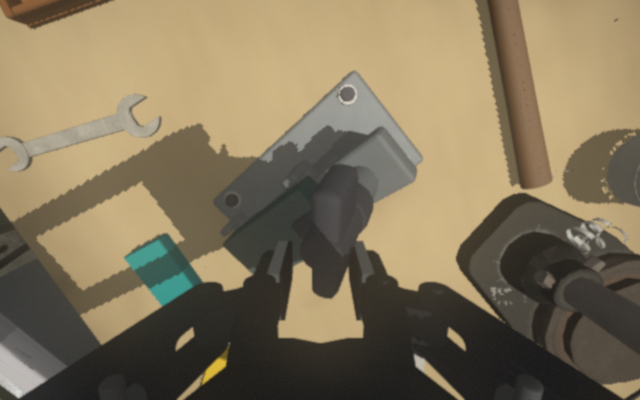

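Run:
```python
from h import *
L=[]
for n in('w5','w6','w7'):
    im=cv2.imread(f'pics/{n}.png')[130:310,240:400];L.append(cv2.convertScaleAbs(cv2.resize(im,(266,300),interpolation=cv2.INTER_CUBIC),alpha=1.6,beta=20))
cv2.imwrite('pics/cmp.png',np.hstack(L))
```

View pics/cmp.png

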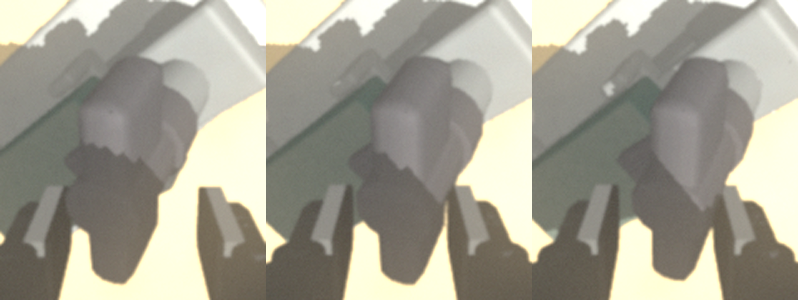

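```bash
cat > knob.py <<'E'
from h import *
yaw=np.radians(4.5);ex=np.array([np.cos(yaw),np.sin(yaw),0]);ey=np.array([-ex[1],ex[0],0]);ez=np.array([0,0,1.])
H=np.stack([ex,ey,ez],1);O=np.array([.5636,-.0295,0]);K=O+H@[.0223,.001,.172]
sx=H@[.866,0,.5];nn=H@[-.5,0,.866]
def target(th,r=.026,dz=-.002):
    a=np.pi*1.25+th; w=sx*np.cos(a)+ey*np.sin(a)
    p=K+r*w+[0,0,dz]; yw=np.degrees(np.arctan2(w[1],w[0]))+90  # jaw dir perpendicular
    return p,(yw+180)%360-180
def rows(cmdp,cmdyaw,targets):
    y=np.radians(cmdyaw);tx=np.array([np.cos(y),np.sin(y),0]);tz=np.array([-tx[1],tx[0],0])
    for p,yw in targets:
        d=p-cmdp;dy=(yw-cmdyaw+180)%360-180
        print(f'{d@tx/.025:.2f} {-d[2]/.025:.2f} {d@tz/.025:.2f} {-dy/10:.2f}   ', p.round(4),round(yw,1))
E
python3 - <<'E'
from knob import *
rows(np.array([.5568,-.0329,.160]),-36.7,[target(-np.radians(d)) for d in (0,20,30,40,50,60,70,80,90,95)])
E
```

```text
0.79 -0.03 -0.08 -0.03    [ 0.5713 -0.0463  0.1608] -36.4
0.46 0.07 0.02 2.05    [ 0.5663 -0.0393  0.1582] -57.2
0.30 0.10 0.11 3.16    [ 0.5646 -0.0352  0.1574] -68.3
0.17 0.12 0.23 4.30    [ 0.5636 -0.0308  0.157 ] -79.7
0.05 0.12 0.37 5.46    [ 0.5632 -0.0263  0.157 ] -91.3
-0.05 0.10 0.52 6.60    [ 0.5635 -0.0218  0.1574] -102.7
-0.12 0.07 0.68 7.71    [ 0.5645 -0.0174  0.1582] -113.8
-0.17 0.03 0.85 8.78    [ 0.5662 -0.0133  0.1594] -124.5
-0.18 -0.03 1.02 9.79    [ 0.5684 -0.0097  0.1608] -134.6
-0.18 -0.07 1.11 10.28    [ 0.5698 -0.008   0.1616] -139.5
```

Call:
move_arm(rows="0.5 0.03 0 0.8; 0.5 0.05 0 1.6; 0.46 0.07 0.02 2.05; 0.38 0.08 0.06 2.6; 0.3 0.1 0.11 3.16; 0.23 0.11 0.17 3.7; 0.17 0.12 0.23 4.3; 0.11 0.12 0.3 4.9; 0.05 0.12 0.37 5.46; 0.05 0.12 0.37 5.46")

```text
clock: 9.3
position: [0.5623, -0.039, 0.159]
tool_rot: [-90.0, -1.4, -91.1]
contact_force: [-6.5, -36.8, 9.4]
grip_width: 0.03
```

Run:
```python
from h import *
s=manip.read_state(); print(s['position'],s['tool_rot'],s['contact_force'],s['torque'],s['grip_width'])
f=grab('wrist','w8.png')
```

```text
[ 0.56233617 -0.03896229  0.15895235] [-90.00277571  -1.35328009 -91.06623085] [ -6.5029746  -36.77359551   9.40219208] [-5.97126812  0.8136708   0.89518044] 0.030008828806869513
```

View pics/w8.png

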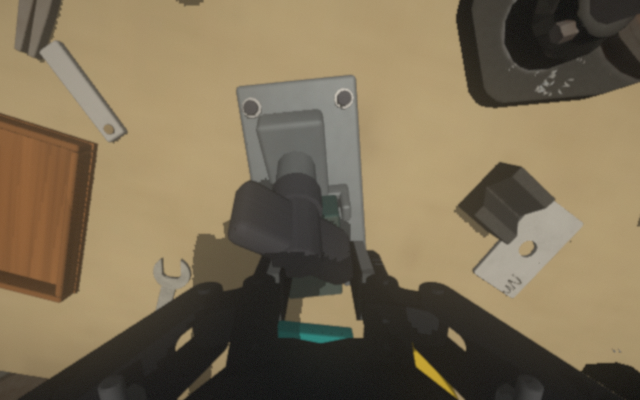

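```bash
cat >> knob.py <<'E'
def wing(th):
    a=np.pi*.25+th; w=sx*np.cos(a)+ey*np.sin(a); m=np.cross(nn,w)
    return [K+i*.032*w+j*.007*m+.015*nn for i,j in((1,1),(1,-1),(-1,-1),(-1,1))]
def finger(th):
    a=np.pi+th; w=sx*np.cos(a)+ey*np.sin(a); m=np.cross(nn,w)
    return [K+i*w+j*.008*m-.022*nn for i,j in((.042,1),(.042,-1),(.01,-1),(.01,1))]
def draw(f,ths,name,crop,sc):
    u0,v0,u1,v1=crop;im=cv2.convertScaleAbs(cv2.resize(f['img'][v0:v1,u0:u1],None,fx=sc,fy=sc,interpolation=cv2.INTER_CUBIC),alpha=1.5,beta=15)
    for th,c in ths:
        for o in(wing(th),finger(th)):
            cv2.polylines(im,[((proj(f,np.array(o))+.5-[u0,v0])*sc).astype(np.int32)],True,c,1)
    cv2.imwrite('pics/'+name,im)
E
python3 - <<'E'
from knob import *
f=dict(np.load('pics/w8.png.npz'));draw(f,[(0,(0,0,255)),(.4,(255,0,0)),(-.3,(0,255,0))],'d8.png',(210,70,400,310),2.4)
E
```

```text
(no output)
```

View pics/d8.png

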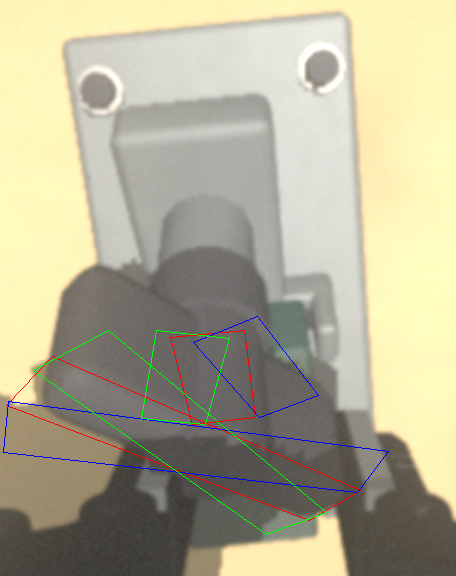

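Run:
```python
from knob import *
f=dict(np.load('pics/w8.png.npz'));P=pts(f)
b=[O+H@[i,j,.012] for i,j in((.105,.055),(.105,-.055))]
print(proj(f,np.array(b)))
for uv in [(250,225),(265,205),(290,235),(320,250),(340,240),(310,215),(235,235),(295,165),(345,262)]:
    u,v=uv;p=np.median(P[v-1:v+2,u-1:u+2].reshape(-1,3),0);print(uv,p.round(4),'s,t,n from K',((p-K)@np.stack([sx,ey,nn],1)).round(4))
```

```text
[[233.58375101  85.15518559]
 [355.97961212  72.80175731]]
(250, 225) [ 0.5955 -0.0124  0.1918] s,t,n from K [0.0193 0.0135 0.0118]
(265, 205) [ 0.5994 -0.0162  0.1792] s,t,n from K [ 0.0162  0.0094 -0.001 ]
(290, 235) [ 0.5876 -0.0261  0.183 ] s,t,n from K [0.0071 0.0006 0.0086]
(320, 250) [ 0.5798 -0.0382  0.1815] s,t,n from K [-0.0012 -0.0109  0.0116]
(340, 240) [ 0.5755 -0.0484  0.1612] s,t,n from K [-0.0157 -0.0208 -0.0034]
(310, 215) [ 0.5916 -0.0342  0.1699] s,t,n from K [ 0.0035 -0.0079 -0.0045]
(235, 235) [ 0.5918 -0.0067  0.1923] s,t,n from K [0.0167 0.0195 0.0137]
(295, 165) [ 0.6102 -0.0267  0.1417] s,t,n from K [ 0.0059 -0.0018 -0.0384]
(345, 262) [ 0.5688 -0.0499  0.171 ] s,t,n from K [-0.0167 -0.0217  0.0085]
```

Run:
```python
from knob import *
rows(np.array([.5632,-.0263,.157]),-91.3,[target(np.radians(d),.027,0) for d in (-40,-30,-20,-10,0,10,20,30,40,50,60,70,80,90,100)])
```

```text
0.19 -0.06 -0.02 -1.16    [ 0.5627 -0.0309  0.1586] -79.7
0.37 -0.08 0.03 -2.30    [ 0.5638 -0.0355  0.159 ] -68.3
0.54 -0.11 0.11 -3.41    [ 0.5655 -0.0398  0.1598] -57.2
0.69 -0.16 0.20 -4.48    [ 0.5679 -0.0437  0.1609] -46.5
0.82 -0.22 0.32 -5.49    [ 0.5708 -0.0471  0.1625] -36.4
0.93 -0.29 0.46 -6.46    [ 0.5741 -0.0499  0.1643] -26.7
1.01 -0.37 0.61 -7.38    [ 0.5778 -0.0519  0.1663] -17.5
1.06 -0.46 0.77 -8.27    [ 0.5818 -0.0532  0.1685] -8.6
1.08 -0.55 0.93 -9.15    [ 0.5858 -0.0537  0.1708] 0.2
1.06 -0.65 1.09 -10.01    [ 0.5899 -0.0534  0.1732] 8.8
1.01 -0.74 1.25 -10.89    [ 0.5938 -0.0523  0.1755] 17.6
0.93 -0.83 1.39 -11.78    [ 0.5975 -0.0504  0.1777] 26.5
0.82 -0.91 1.53 -12.70    [ 0.6009 -0.0478  0.1797] 35.7
0.69 -0.98 1.64 -13.67    [ 0.6037 -0.0445  0.1815] 45.4
0.54 -1.04 1.73 -14.68    [ 0.6061 -0.0407  0.1831] 55.5
```

Minus (clockwise) is solid even at 37 N, so I go back through zero and drive the knob the plus way.

Call:
move_arm(rows="0.37 -0.08 0.03 -1; 0.6 -0.11 0.11 -2; 0.75 -0.16 0.2 -3; 0.82 -0.2 0.32 -4; 0.82 -0.22 0.32 -4.9; 0.88 -0.25 0.4 -5.8; 0.95 -0.3 0.48 -6.6; 1.01 -0.37 0.61 -7.4; 1.06 -0.46 0.77 -8.27; 1.08 -0.55 0.93 -9.15", grip=36)

```text
clock: 10.6
position: [0.5814, -0.0517, 0.169]
tool_rot: [-89.8, 0.5, 0.4]
contact_force: [-5.3, 3.2, -0.2]
grip_width: 0.0357
```

Run:
```python
from h import *
s=manip.read_state(); print(s['position'],s['tool_rot'],s['joint_positions'].round(1),s['contact_force'],s['torque'],s['grip_width'])
f=grab('wrist','w9.png')
```

```text
[ 0.58135024 -0.05173326  0.1690177 ] [-89.77136596   0.52392599   0.43339533] [-9.3 22.  90.4  0.1 68.2 -9.8] [-5.29729723  3.19326509 -0.21551741] [ 0.54255628  0.84770276 -0.08286155] 0.03565637186258998
```

View pics/w9.png

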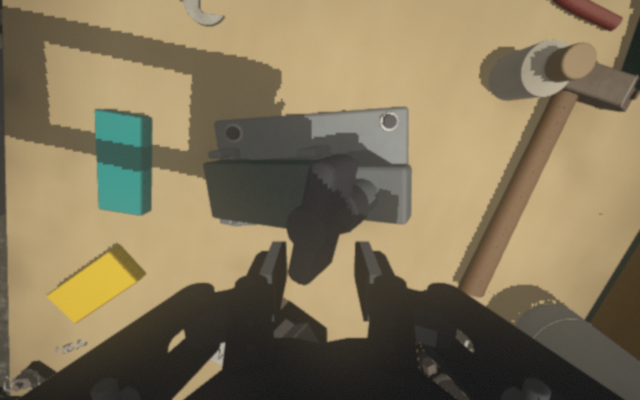

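Run:
```python
from knob import *
rows(np.array([.5858,-.0537,.1708]),0.2,[target(np.radians(d),.027,0) for d in range(45,116,5)])
```

```text
0.08 -0.05 0.00 -0.43    [ 0.5879 -0.0537  0.172 ] 4.5
0.16 -0.10 0.01 -0.86    [ 0.5899 -0.0534  0.1732] 8.8
0.24 -0.14 0.03 -1.30    [ 0.5919 -0.0529  0.1743] 13.2
0.32 -0.19 0.06 -1.74    [ 0.5938 -0.0523  0.1755] 17.6
0.40 -0.23 0.09 -2.18    [ 0.5957 -0.0514  0.1766] 22.0
0.47 -0.28 0.13 -2.63    [ 0.5975 -0.0504  0.1777] 26.5
0.54 -0.32 0.18 -3.09    [ 0.5992 -0.0491  0.1788] 31.1
0.60 -0.36 0.24 -3.55    [ 0.6009 -0.0478  0.1797] 35.7
0.66 -0.40 0.30 -4.03    [ 0.6024 -0.0462  0.1807] 40.5
0.72 -0.43 0.37 -4.52    [ 0.6037 -0.0445  0.1815] 45.4
0.77 -0.46 0.44 -5.02    [ 0.605  -0.0426  0.1823] 50.4
0.81 -0.49 0.52 -5.53    [ 0.6061 -0.0407  0.1831] 55.5
0.85 -0.52 0.60 -6.06    [ 0.607  -0.0386  0.1837] 60.8
0.88 -0.54 0.69 -6.60    [ 0.6078 -0.0365  0.1842] 66.2
0.91 -0.56 0.78 -7.15    [ 0.6084 -0.0342  0.1847] 71.7
```

Call:
move_arm(rows="0.08 -0.05 0 -0.43; 0.16 -0.1 0.01 -0.86; 0.24 -0.14 0.03 -1.3; 0.32 -0.19 0.06 -1.74; 0.4 -0.23 0.09 -2.18; 0.47 -0.28 0.13 -2.63; 0.54 -0.32 0.18 -3.1; 0.6 -0.36 0.24 -3.55; 0.66 -0.4 0.3 -4; 0.72 -0.43 0.37 -4.5")

```text
clock: 11.9
position: [0.5988, -0.0443, 0.1801]
tool_rot: [-89.6, 0.4, 45.3]
contact_force: [-7.2, -1.7, 1.6]
grip_width: 0.0358
```

Run:
```python
from h import *
s=manip.read_state(); print(s['position'],s['tool_rot'],s['joint_positions'].round(1),s['contact_force'],s['torque'],s['grip_width'])
f=grab('wrist','w10.png')
```

```text
[ 0.59884257 -0.04434281  0.1801408 ] [-89.58813579   0.38014723  45.268609  ] [ -8.2  22.6  87.4  -0.1  70.5 -53.5] [-7.17856411 -1.71043594  1.61155647] [-0.21593384  1.21081843 -0.07083409] 0.03580686938648067
```

View pics/w10.png

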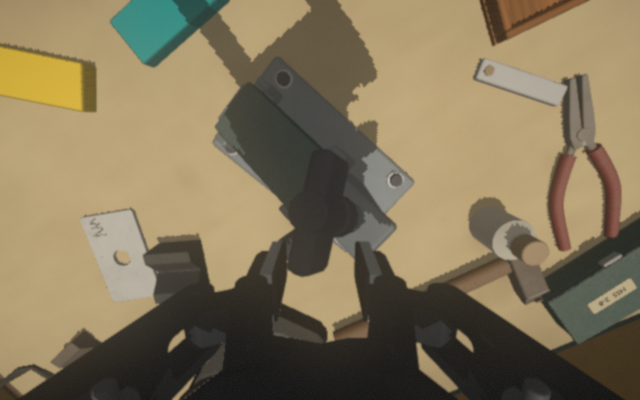

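```bash
cat >> knob.py <<'E'
def angle(f,lo=.006,hi=.02):
    P=pts(f).reshape(-1,3);q=(P-K)@np.stack([sx,ey,nn],1)
    m=(np.hypot(q[:,0],q[:,1])<.04)&(q[:,2]>lo)&(q[:,2]<hi)&(f['img'].reshape(-1,3).max(1)<110)
    c=q[m][:,:2];c0=c.mean(0);v=np.linalg.svd(c-c0)[2][0]
    a=np.degrees(np.arctan2(v[1],v[0]))
    return m.sum(),c0.round(4),'theta mod180',(a-45)%180
E
python3 - <<'E'
from knob import *
for n in('w4','w5','w9','w10'):
    f=dict(np.load(f'pics/{n}.png.npz'));print(n,angle(f))
rows(np.array([.6037,-.0445,.1815]),45.4,[target(np.radians(d),.027,0) for d in range(95,131,5)])
E
```

```text
w4 (np.int64(1751), array([0.0012, 0.0016]), 'theta mod180', np.float64(0.421840980386321))
w5 (np.int64(5703), array([ 0.0025, -0.0016]), 'theta mod180', np.float64(17.278310076256247))
w9 (np.int64(5407), array([ 0.0017, -0.0011]), 'theta mod180', np.float64(38.31492838680134))
w10 (np.int64(4881), array([ 0.001 , -0.0011]), 'theta mod180', np.float64(85.7506539700095))
0.09 -0.03 0.02 -0.50    [ 0.605  -0.0426  0.1823] 50.4
0.17 -0.06 0.04 -1.01    [ 0.6061 -0.0407  0.1831] 55.5
0.26 -0.09 0.07 -1.54    [ 0.607  -0.0386  0.1837] 60.8
0.34 -0.11 0.11 -2.08    [ 0.6078 -0.0365  0.1842] 66.2
0.42 -0.13 0.15 -2.63    [ 0.6084 -0.0342  0.1847] 71.7
0.50 -0.14 0.21 -3.19    [ 0.6088 -0.0319  0.185 ] 77.3
0.57 -0.15 0.26 -3.76    [ 0.6091 -0.0296  0.1853] 83.0
0.64 -0.16 0.33 -4.33    [ 0.6092 -0.0273  0.1854] 88.7
```

Call:
move_arm(rows="0.05 -0.02 0.01 -0.25; 0.09 -0.03 0.02 -0.5; 0.13 -0.05 0.03 -0.75; 0.17 -0.06 0.04 -1; 0.21 -0.07 0.05 -1.25; 0.26 -0.09 0.07 -1.5; 0.3 -0.1 0.09 -1.8; 0.34 -0.11 0.11 -2.1; 0.34 -0.11 0.11 -2.1; 0.34 -0.11 0.11 -2.1")

```text
clock: 13.2
position: [0.5962, -0.0398, 0.1807]
tool_rot: [-88.9, 0.8, 66.1]
contact_force: [-18.7, -10.2, 2.5]
grip_width: 0.036
```

Run:
```python
from h import *
s=manip.read_state(); print(s['position'],s['tool_rot'],s['joint_positions'].round(1),s['contact_force'],s['torque'],s['grip_width'])
```

```text
[ 0.59616917 -0.03979056  0.18074757] [-88.86569978   0.82078202  66.08806858] [ -7.6  22.8  87.2  -0.5  71.4 -73.5] [-18.67159951 -10.20798008   2.49354873] [-1.70553069  2.97686243 -0.21889528] 0.036017133122834645
```

Call:
move_arm(rows="-0.2 0 0 0.2; -0.5 0 0 0.3; -0.5 -0.3 0 0.3; -0.5 -1 0 0.3; -0.5 -2 0 0; -0.5 -3 0 -0.9; -0.5 -4 0 -1.8; -0.5 -4.5 0 -2.8; -0.5 -4.5 0 -2.8; -0.5 -4.5 0 -2.8", grip=70)

```text
clock: 14.45
position: [0.6024, -0.0477, 0.2963]
tool_rot: [-90.0, -0.0, 94.0]
contact_force: [0.0, 0.0, 0.3]
grip_width: 0.07
```

Run:
```python
from knob import *
f=grab('wrist','w11.png'); g=grab('scene','c11.png')
s=manip.read_state(); print(s['position'],s['tool_rot'],s['joint_positions'].round(1),s['contact_force'],s['grip_width'])
draw(f,[(1.4,(0,0,255))],'d11.png',(210,70,430,290),2.5)
cv2.imwrite('pics/c11z.png',cv2.resize(g['img'][120:200,265:350],None,fx=6.5,fy=6.5,interpolation=cv2.INTER_CUBIC))
print(angle(f))
```

```text
[ 0.60209644 -0.0477779   0.29566743] [-8.99123161e+01 -2.39503099e-02  9.40666967e+01] [  -8.5   17.9   77.6    0.    84.6 -102.6] [ 0.57638922 -0.44359622  0.75254714] 0.07012893142313961
(np.int64(1252), array([-0.0022, -0.0016]), 'theta mod180', np.float64(80.4826352132635))
```

View pics/w11.png

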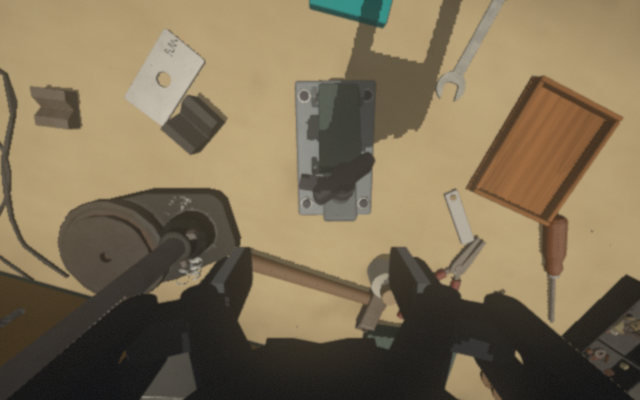

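View pics/c11z.png

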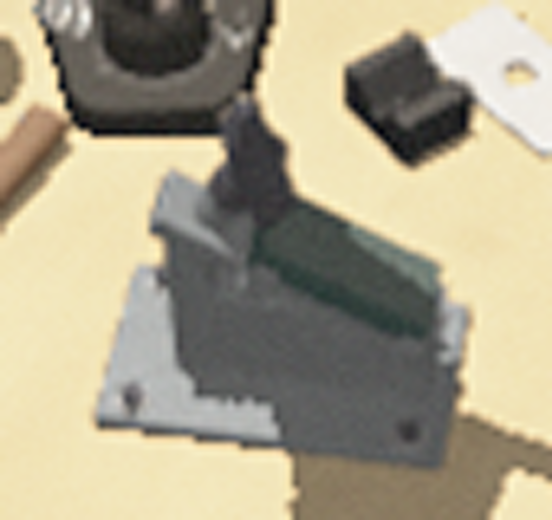

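View pics/d11.png

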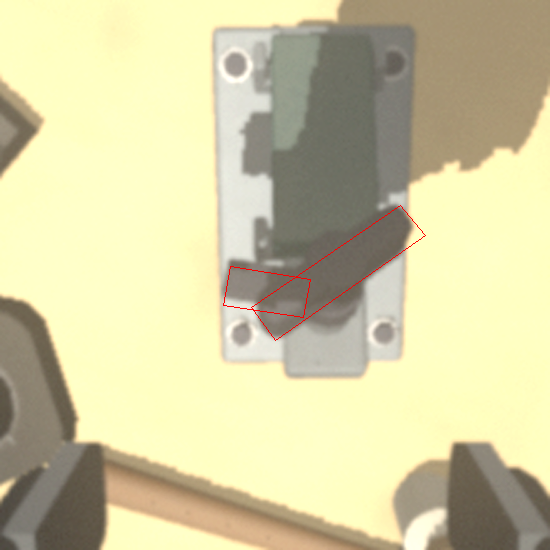

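Run:
```python
from knob import *
f=grab('wrist','w12.png');s_=manip.read_state();print(s_['position'],s_['tool_rot'])
cv2.imwrite('pics/w12a.png',cv2.resize(f['img'][70:230,280:390],None,fx=3.7,fy=3.7,interpolation=cv2.INTER_CUBIC))
cv2.imwrite('pics/w12b.png',cv2.resize(f['img'][65:235,460:630],None,fx=3.4,fy=3.4,interpolation=cv2.INTER_CUBIC))
P=pts(f);q=(P-O)@np.stack([sx,ey,nn],1)
m=(np.abs(q[...,2]-.107)<.006)&(q[...,0]>-.03)&(q[...,0]<.09)&(np.abs(q[...,1])<.04)
print(m.sum(),np.median(q[m][:,2]));w=q[m];print(np.percentile(w[:,0],[0.5,50,99.5]),np.percentile(w[:,1],[.5,2,50,98,99.5]))
```

```text
[ 0.60212492 -0.04782025  0.2956588 ] [-8.99106322e+01 -2.32314569e-02  9.40886754e+01]
3314 0.10651811025645169
[-0.02132539  0.02870825  0.07688728] [-0.02181497 -0.02155105 -0.00092545  0.02145989  0.02232195]
```

View pics/w12a.png

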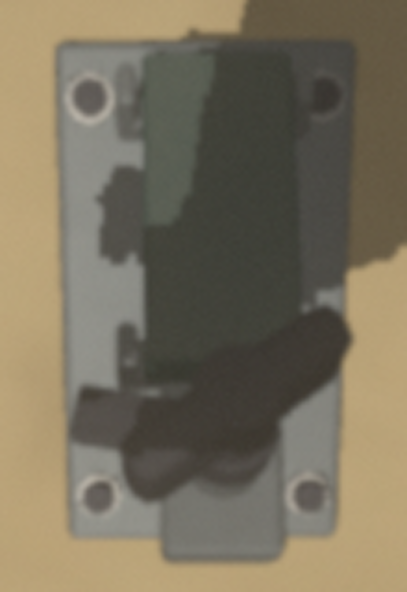

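View pics/w12b.png

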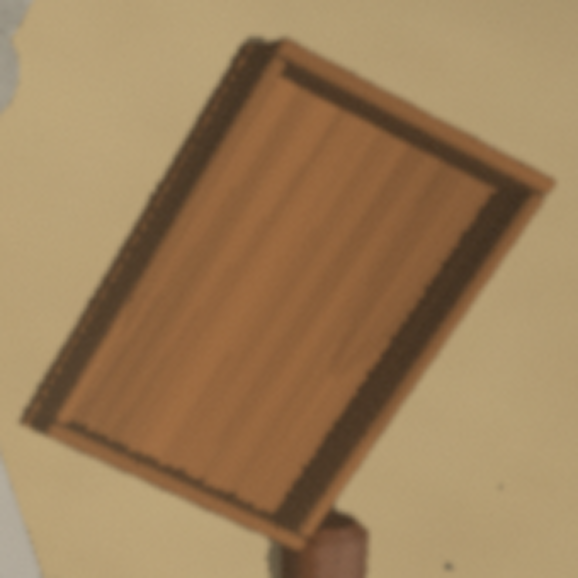

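Run:
```python
from knob import *
f=dict(np.load('pics/w12.png.npz'))
c=np.array([(283,38),(555,183),(302,550),(47,430)])/3.4-.5+[460,65]
X=ray(f,c,.026);print(X.round(4),X.mean(0))
for i in range(4):
    d=X[(i+1)%4]-X[i];print(np.linalg.norm(d),np.degrees(np.arctan2(d[1],d[0])))
P=pts(f)
for uv in [(300,250),(200,300),(400,200)]:
    u,v=(np.array(uv)/3.4+[460,65]).astype(int);print(P[v,u])
# rim via side cam cloud
g=dict(np.load('pics/s5.png.npz'))
S=O+sx*.0295+nn*.0965;print('S',S)
st=manip.read_state();p=np.array(st['position']);y=np.radians(st['tool_rot'][2]);tx=np.array([np.cos(y),np.sin(y),0]);tz=np.array([-tx[1],tx[0],0])
d=S+[0,0,-.003]-p;print(d@tx/.025,-d[2]/.025,d@tz/.025)
```

```text
[[0.4562 0.2281 0.026 ]
 [0.5001 0.3489 0.026 ]
 [0.6571 0.2937 0.026 ]
 [0.6124 0.172  0.026 ]] [0.55646815 0.26064351 0.026     ]
0.12852897219039897 70.03454763260127
0.16642758438720687 -19.361784953936294
0.12968438928436596 -110.1941370653735
0.16590182070575465 160.24143979709945
[0.5323637  0.27049321 0.00834248]
[0.556129   0.23419826 0.00745379]
[ 0.5326197  -0.05210103  0.43077309]
S [ 0.54096699 -0.03128126  0.098319  ]
0.8342989795432321 8.013592088599326 2.392921961079763
```

Run:
```python
from knob import *
st=manip.read_state();p=np.array(st['position']);Rm=Rt(st['tool_rot'])
C=[]
for n in('scene','side'):
    f=grab(n,n+'13.png');P=pts(f).reshape(-1,3);q=(P-p)@Rm
    m=(np.abs(q[:,0])<.09)&(np.abs(q[:,2])<.12)&(q[:,1]<.03)&(q[:,1]>-.2)
    q=q[m];C.append(q);print(n,m.sum())
    for y0 in np.arange(-.18,.02,.012):
        k=q[(q[:,1]>=y0)&(q[:,1]<y0+.012)]
        if len(k)>5: print(f'{y0:.3f}',len(k),'x',np.percentile(k[:,0],[3,97]).round(3),'z',np.percentile(k[:,2],[3,97]).round(3))
f=dict(np.load('pics/w12.png.npz'));P=pts(f).reshape(-1,3);q=(P-K)@H
m=(q[:,2]>-.02)&(np.abs(q[:,1])<.05)&(np.abs(q[:,0])<.05)&(q[:,2]<.05)
S=O+sx*.0295+nn*.0965
w=P[m];r=(w-S)@H
print('wing rel S');
for z in np.arange(.05,.1,.005):
    k=r[(r[:,2]>z)&(r[:,2]<z+.005)]
    if len(k)>3: print(z.round(3),len(k),'x',k[:,0].min().round(4),np.percentile(k[:,0],[5,95]).round(4),'y',k[k[:,0].argmin(),1].round(4),np.percentile(k[:,1],[2,98]).round(3))
```

```text
scene 1102
-0.180 50 x [0.013 0.035] z [-0.023  0.032]
-0.168 159 x [-0.005  0.037] z [-0.03   0.038]
-0.156 103 x [0.004 0.038] z [-0.028  0.039]
-0.144 94 x [0.005 0.037] z [-0.027  0.039]
-0.132 82 x [0.011 0.038] z [-0.027  0.038]
-0.120 29 x [0.028 0.039] z [-0.006  0.021]
-0.108 104 x [0.013 0.068] z [-0.009  0.019]
-0.096 68 x [0.006 0.069] z [-0.016  0.022]
-0.084 56 x [-0.016  0.069] z [-0.013  0.019]
-0.072 39 x [-0.027  0.068] z [-0.008  0.019]
-0.060 55 x [-0.03   0.067] z [-0.009  0.016]
-0.048 6 x [-0.04   0.062] z [0.01  0.015]
-0.036 20 x [-0.041  0.05 ] z [-0.003  0.013]
-0.024 33 x [-0.038  0.048] z [-0.008  0.013]
-0.012 23 x [-0.038  0.047] z [-0.005  0.012]
side 1956
-0.180 158 x [0.012 0.038] z [-0.028  0.03 ]
-0.168 216 x [0.003 0.04 ] z [-0.034  0.036]
-0.156 201 x [0.003 0.041] z [-0.034  0.035]
-0.144 184 x [0.012 0.04 ] z [-0.033  0.036]
-0.132 181 x [0.012 0.04 ] z [-0.033  0.035]
-0.120 61 x [0.026 0.042] z [-0.012  0.011]
-0.108 141 x [-0.01   0.071] z [-0.017  0.018]
-0.096 100 x [-0.006  0.072] z [-0.018  0.019]
-0.084 84 x [0.028 0.071] z [-0.015  0.017]
-0.072 52 x [0.005 0.07 ] z [-0.015  0.016]
-0.060 56 x [0.052 0.07 ] z [-0.011  0.013]
-0.048 21 x [0.044 0.068] z [-0.01   0.011]
-0.036 74 x [-0.036  0.051] z [-0.008  0.01 ]
-0.024 53 x [-0.033  0.052] z [-0.009  0.012]
-0.012 39 x [-0.026  0.051] z [-0.008  0.012]
wing rel S
0.05 9 x 0.0548 [0.0581 0.0661] y -0.0298 [-0.026  0.007]
0.055 33 x 0.0338 [0.0402 0.0648] y 0.0283 [-0.006  0.026]
0.06 88 x 0.0338 [0.037  0.0614] y 0.0263 [-0.005  0.026]
0.065 54 x 0.0312 [0.0337 0.0582] y 0.0264 [-0.003  0.026]
0.07 108 x 0.0166 [0.0176 0.0621] y 0.0218 [-0.025  0.027]
0.075 295 x 0.0188 [0.0204 0.0598] y 0.0221 [-0.022  0.026]
0.08 376 x 0.0249 [0.0259 0.0582] y -0.0026 [-0.023  0.017]
0.085 480 x 0.0312 [0.0337 0.0526] y 0.0049 [-0.026  0.009]
0.09 191 x 0.0404 [0.0429 0.054 ] y 0.0011 [-0.026 -0.   ]
```

View pics/side13.png

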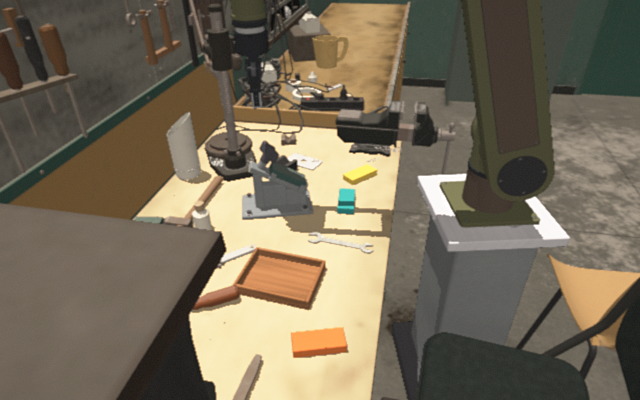

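Call:
move_arm(rows="0.2 0 0.8 0; 0.5 0.5 1.8 -0.04; 0.82 1.2 2.8 -0.04; 0.82 2.2 3.29 -0.04; 0.82 3.4 3.29 -0.04; 0.82 4.6 3.29 -0.04; 0.82 5.6 3.29 -0.04; 0.82 6.2 3.29 -0.04; 0.82 6.2 3.29 -0.04; 0.82 6.2 3.29 -0.04", grip=62, squeeze=50)

```text
clock: 15.95
position: [0.5198, -0.0336, 0.1423]
tool_rot: [-90.1, 0.0, 94.6]
contact_force: [1.0, 0.2, 1.0]
grip_width: 0.0621
```

Run:
```python
from knob import *
f=grab('wrist','w14.png'); g=grab('side','s14.png')
st=manip.read_state();p=np.array(st['position']); print(p,st['tool_rot'],st['contact_force'])
cv2.imwrite('pics/s14z.png',cv2.resize(g['img'][90:240,210:370],None,fx=4,fy=4,interpolation=cv2.INTER_CUBIC))
y=np.radians(st['tool_rot'][2]);tx=np.array([np.cos(y),np.sin(y),0]);tz=np.array([-tx[1],tx[0],0])
d=np.array([.5186,-.0331,.091])-p;print(d@tx/.025,-d[2]/.025,d@tz/.025)
q=(pts(f)-O)@np.stack([sx,ey,nn],1)
m=(np.abs(q[...,2]-.1065)<.004)&(q[...,0]>-.02)&(q[...,0]<.04)&(np.abs(q[...,1])<.03);w=q[m];print(m.sum(),np.median(w[:,2]),np.percentile(w[:,1],[.5,2,50,98,99.5]))
```

```text
[ 0.51993006 -0.03360682  0.142592  ] [-9.01278989e+01  2.77759351e-02  9.45564666e+01] [-0.17811171  0.12478933 -0.49041085]
0.02443508578007345 2.0636798446479854 0.05142379766011852
6072 0.10659739745010895 [-0.0218007  -0.02104874  0.00035897  0.02177875  0.02253156]
```

View pics/w14.png

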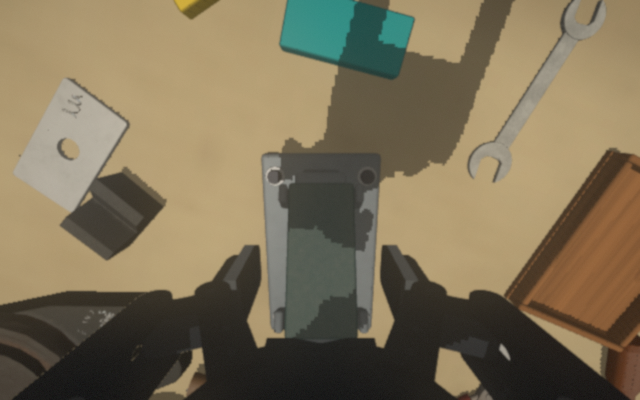

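View pics/s14z.png

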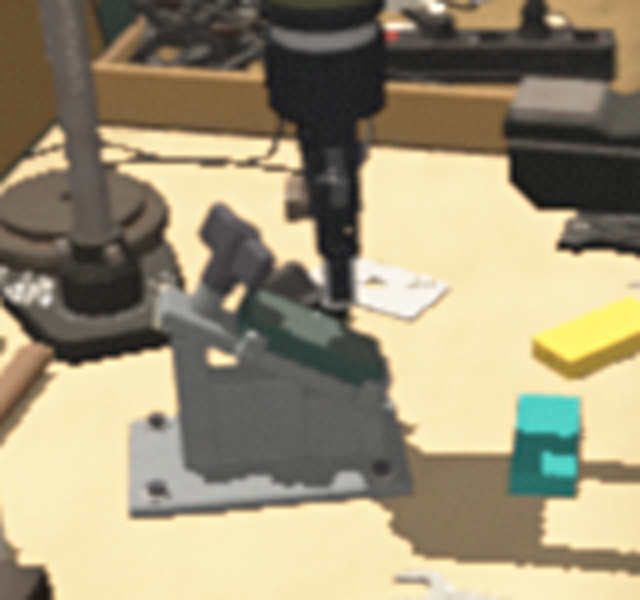

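Call:
move_arm(rows="0.02 0.4 0.05 0; 0.02 0.8 0.05 0; 0.02 1.2 0.05 0; 0.02 1.5 0.05 0; 0.02 1.75 0.05 0; 0.02 1.95 0.05 0; 0.02 2.05 0.05 0; 0.02 2.05 0.05 0; 0.02 2.05 0.05 0; 0.02 2.05 0.05 0")

```text
clock: 17.3
position: [0.5179, -0.0331, 0.0905]
tool_rot: [-90.0, 0.0, 94.6]
contact_force: [0.7, 0.6, -0.8]
grip_width: 0.0616
```

Run:
```python
from knob import *
f=grab('wrist','w15.png'); g=grab('side','s15.png')
st=manip.read_state();p=np.array(st['position']); print(p,st['tool_rot'],st['contact_force'])
cv2.imwrite('pics/s15z.png',cv2.resize(g['img'][110:240,210:350],None,fx=4,fy=4,interpolation=cv2.INTER_CUBIC))
```

```text
[ 0.51780906 -0.03310576  0.09047885] [-9.00225966e+01  6.53851292e-03  9.45621236e+01] [-0.05966625  0.34960277 -0.29267693]
```

View pics/s15z.png

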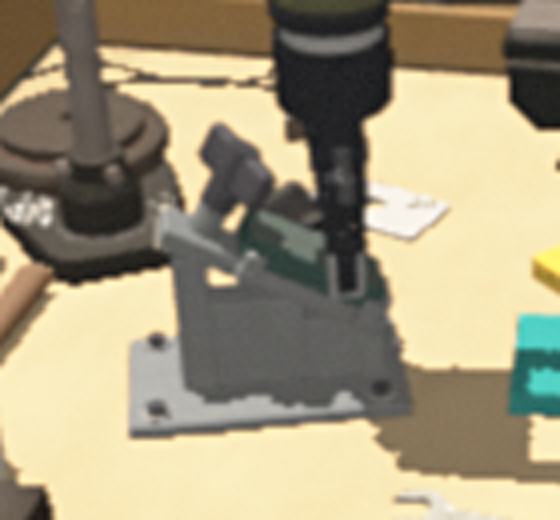

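Call:
move_arm(rows="0 0 0 0; 0 0 0 0; 0 0 0 0; 0 0 0 0; 0 0 0 0; 0 0 0 0; 0 0 0 0; 0 0 0 0; 0 0 0 0; 0 0 0 0", grip=38, squeeze=60)

```text
clock: 18.65
position: [0.5177, -0.0331, 0.0908]
tool_rot: [-90.0, 0.0, 94.6]
contact_force: [-1.6, 0.5, 6.7]
grip_width: 0.0433
```

Run:
```python
from knob import *
st=manip.read_state();p=np.array(st['position']); print(p,st['tool_rot'],st['contact_force'],st['torque'],st['grip_width'])
```

```text
[ 0.51767276 -0.03312332  0.09075209] [-9.00142579e+01  8.03259772e-03  9.45639403e+01] [-1.63867222  0.46935716  6.67370751] [ 0.01233073  0.25195413 -0.0109429 ] 0.04330553914604232
```

Call:
move_arm(rows="0 -0.15 0.09 0; 0 -0.3 0.17 0; 0 -0.5 0.29 0; 0 -0.7 0.4 0; 0 -1 0.58 0; 0 -1.4 0.8 0; 0 -1.8 1.04 0; 0 -2.2 1.27 0; 0 -2.6 1.5 0; 0 -3 1.73 0")

```text
clock: 19.9
position: [0.4742, -0.0365, 0.1661]
tool_rot: [-90.0, 0.0, 94.6]
contact_force: [0.4, -0.4, -1.4]
grip_width: 0.0437
```

Run:
```python
from knob import *
f=grab('wrist','w16.png'); g=grab('side','s16.png')
st=manip.read_state();p=np.array(st['position']); print(p,st['tool_rot'],st['contact_force'],st['joint_positions'].round(1),st['grip_width'])
cv2.imwrite('pics/s16z.png',cv2.resize(g['img'][90:230,210:370],None,fx=4,fy=4,interpolation=cv2.INTER_CUBIC))
```

```text
[ 0.47450843 -0.03663995  0.16651334] [-9.00934758e+01  2.67156491e-02  9.45534753e+01] [ 0.72276836 -0.59602401 -2.04793409] [  -9.5   13.9  103.8   -0.    62.2 -104.1] 0.04368234544657682
```

View pics/s16z.png

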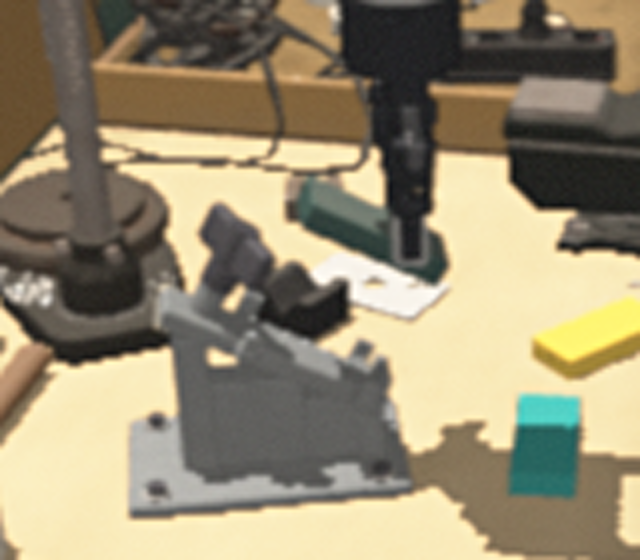

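View pics/w16.png

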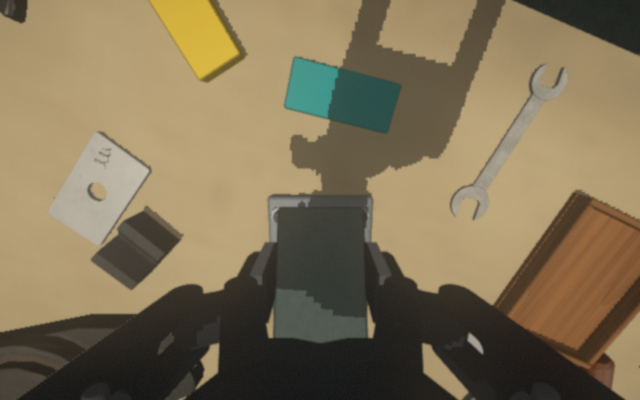

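Call:
move_arm(rows="0.6 0 0 0; 1.8 0 0 0.2; 3.2 0 -0.2 0.6; 4.7 0.2 -0.7 1; 6.2 0.6 -1.3 1.4; 7.7 1 -1.9 1.8; 9.2 1.5 -2.4 2.1; 10.5 2 -2.8 2.3; 11.5 2.4 -3.1 2.45; 12.03 2.6 -3.27 2.45")

```text
clock: 21.25
position: [0.5313, 0.2718, 0.0988]
tool_rot: [-89.9, 0.1, 70.2]
contact_force: [0.2, -0.3, -1.9]
grip_width: 0.0434
```

Call:
move_arm(rows="0 0 0 0; 0 0 0 0; 0 0 0 0; 0 0 0 0; 0 0 0 0; 0 0 0 0; 0 0 0 0; 0 0 0 0; 0 0 0 0; 0 0 0 0")

```text
clock: 22.5
position: [0.5321, 0.2698, 0.1002]
tool_rot: [-90.0, 0.0, 70.1]
contact_force: [0.3, -0.3, -1.6]
grip_width: 0.0433
```

Run:
```python
from knob import *
f=grab('wrist','w17.png'); g=grab('side','s17.png')
st=manip.read_state();p=np.array(st['position']); print(p,st['tool_rot'],st['contact_force'],st['joint_positions'].round(1),st['grip_width'])
cv2.imwrite('pics/s17z.png',cv2.resize(g['img'][180:330,210:370],None,fx=4,fy=4,interpolation=cv2.INTER_CUBIC))
y=np.radians(st['tool_rot'][2]);tx=np.array([np.cos(y),np.sin(y),0]);tz=np.array([-tx[1],tx[0],0])
d=np.array([.5321,.2696,.040])-p;print(d@tx/.025,-d[2]/.025,d@tz/.025)
```

```text
[0.53211539 0.26981775 0.10024873] [-8.99938168e+01  2.39904731e-03  7.00649699e+01] [-0.20011523 -0.54426039 -1.69686708] [ 22.8  26.8  93.7   0.   59.5 -47.2] 0.04348169272665787
-0.008398031463254105 2.4099493158617125 -0.00239100703054596
```

View pics/s17z.png

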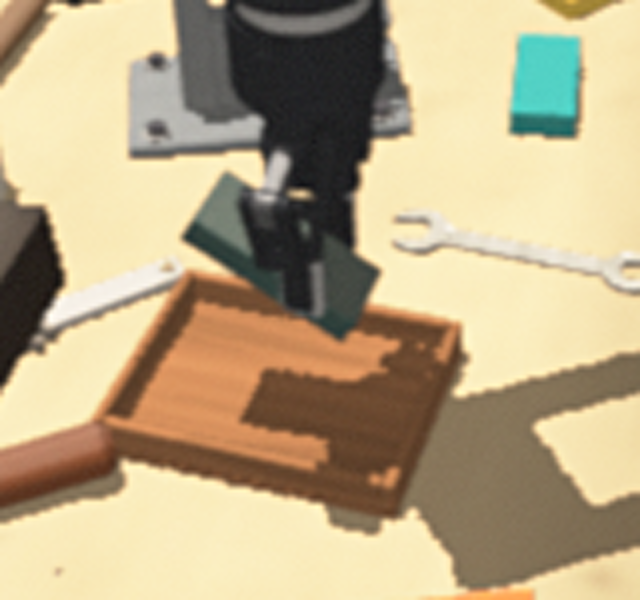

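View pics/w17.png

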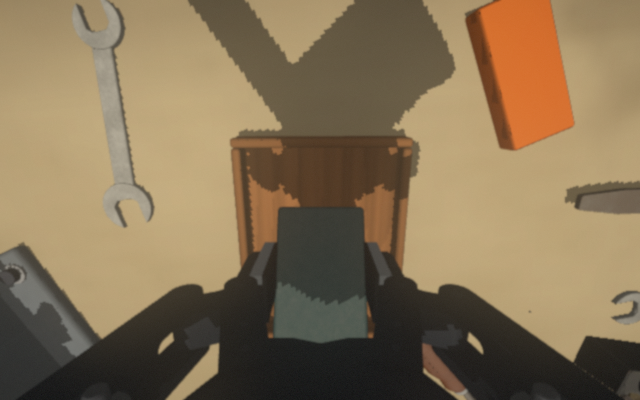

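Call:
move_arm(rows="0 0.3 0 0; 0 0.7 0 0; 0 1.1 0 0; 0 1.5 0 0; 0 1.8 0 0; 0 2.1 0 0; 0 2.3 0 0; 0 2.45 0 0; 0 2.55 0 0; 0 2.55 0 0")

```text
clock: 23.85
position: [0.5322, 0.2697, 0.0365]
tool_rot: [-90.0, 0.0, 70.1]
contact_force: [-0.9, 0.6, -1.4]
grip_width: 0.0431
```

Call:
move_arm(rows="0 0 0 0; 0 0 0 0; 0 0.08 -0.05 0; 0 0.16 -0.1 0; 0 0.24 -0.18 0; 0 0.32 -0.25 0; 0 0.4 -0.3 0; 0 0.46 -0.36 0; 0 0.5 -0.4 0; 0 0.5 -0.4 0", squeeze=20)

```text
clock: 25.1
position: [0.5429, 0.2663, 0.027]
tool_rot: [-90.2, -0.1, 70.1]
contact_force: [-2.3, -3.3, 16.5]
grip_width: 0.0435
```

Run:
```python
from knob import *
f=grab('wrist','w18.png'); g=grab('side','s18.png')
st=manip.read_state();p=np.array(st['position']); print(p,st['tool_rot'],st['contact_force'],st['torque'],st['grip_width'])
cv2.imwrite('pics/s18z.png',cv2.resize(g['img'][190:330,210:370],None,fx=4,fy=4,interpolation=cv2.INTER_CUBIC))
```

```text
[0.54288842 0.26635144 0.02700987] [-90.1569111   -0.10164846  70.06024885] [-2.83761845 -2.56117042 16.92420243] [-0.3593855   0.92394344  0.00756373] 0.04360190646493174
```

View pics/s18z.png

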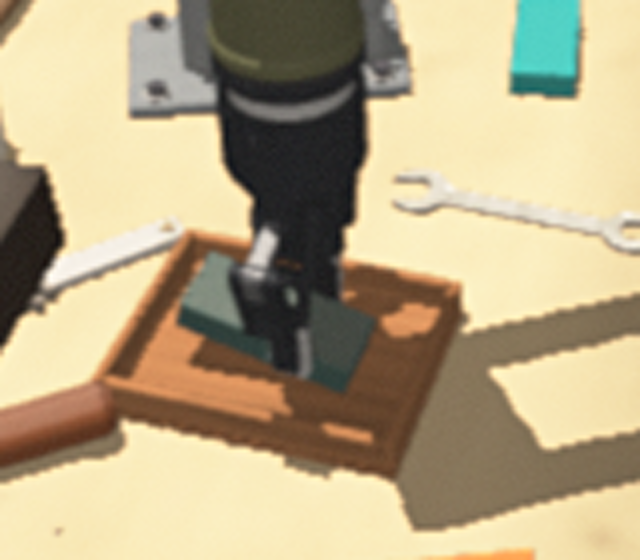

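Call:
move_arm(rows="0 0.05 -0.03 0; 0 0.1 -0.06 0; 0 0.14 -0.08 0; 0 0.18 -0.1 0; 0 0.22 -0.12 0; 0 0.22 -0.12 0; 0 0.22 -0.12 0; 0 0.22 -0.12 0; 0 0.22 -0.12 0; 0 0.22 -0.12 0")

```text
clock: 26.45
position: [0.547, 0.2649, 0.022]
tool_rot: [-90.3, -0.1, 70.1]
contact_force: [-0.0, -5.2, 18.4]
grip_width: 0.0435
```

Run:
```python
from knob import *
g=grab('side','s19.png')
st=manip.read_state();p=np.array(st['position']); print(p,st['tool_rot'],st['contact_force'],st['torque'],st['grip_width'])
cv2.imwrite('pics/s19z.png',cv2.resize(g['img'][190:330,210:370],None,fx=4,fy=4,interpolation=cv2.INTER_CUBIC))
```

```text
[0.54703233 0.26490581 0.02197658] [-90.29451831  -0.12316311  70.09470952] [-0.8975405  -5.05994994 18.5867695 ] [-0.61480769  0.66640778  0.14051905] 0.042919096971917904
```

View pics/s19z.png

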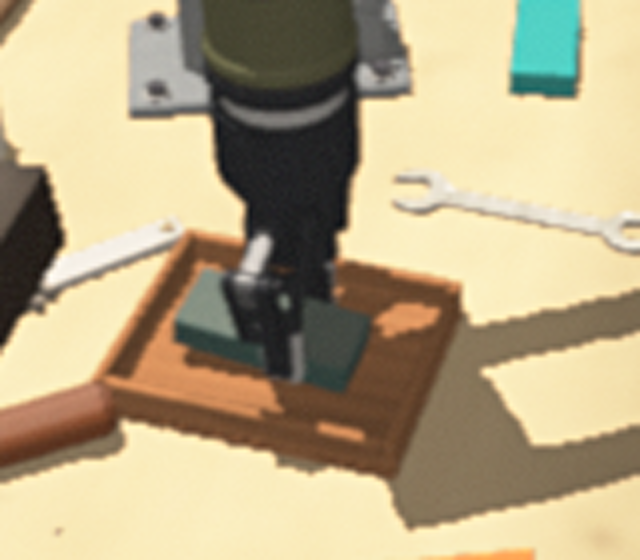

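Nearly flat; now release and withdraw straight up.

Call:
move_arm(rows="0 -0.1 0 0; 0 -0.1 0 0; 0 -0.1 0 0; 0 -0.1 0 0; 0 -0.2 0 0; 0 -0.4 0 0; 0 -0.8 0 0; 0 -1.4 0 0; 0 -2 0 0; 0 -2.6 0 0", grip=65)

```text
clock: 27.75
position: [0.5447, 0.2655, 0.0852]
tool_rot: [-90.0, -0.0, 70.1]
contact_force: [-0.5, 0.3, -0.1]
grip_width: 0.0651
```

Call:
move_arm(rows="0 -0.5 0 0; 0 -1 0 0; 0 -1.5 0 0; 0 -2 0.3 0; 0 -2.5 0.8 0; 0 -2.5 1.4 0; 0 -2.5 1.8 0; 0 -2.5 2 0; 0 -2.5 2 0; 0 -2.5 2 0")

```text
clock: 29.0
position: [0.4977, 0.2824, 0.1459]
tool_rot: [-90.0, 0.0, 70.1]
contact_force: [-0.8, -1.2, 0.2]
grip_width: 0.065
```

Run:
```python
from knob import *
f=grab('wrist','w20.png');g=grab('side','s20.png')
st=manip.read_state();p=np.array(st['position']); print(p,st['tool_rot'],st['contact_force'],st['clock'],st['grip_width'])
cv2.imwrite('pics/s20z.png',cv2.resize(g['img'][140:330,210:370],None,fx=3.1,fy=3.1,interpolation=cv2.INTER_CUBIC))
for n,f in(('wrist',f),('side',g)):
    P=pts(f);c=f['img'].astype(int)
    m=(np.abs(P[...,0]-.5565)<.09)&(np.abs(P[...,1]-.2607)<.08)&(P[...,2]>.016)&(P[...,2]<.06)&(c[...,2]<c[...,1]+5)
    w=P[m]
    if len(w)<10: print(n,len(w));continue
    w=w[np.abs(w[:,2]-np.median(w[:,2]))<.006];c0=w.mean(0);nv=np.linalg.svd(w-c0)[2][2];print(n,len(w),c0,nv,np.percentile(w[:,2],[5,50,95]),cv2.minAreaRect(w[:,:2].astype(np.float32)*1000))
```

```text
[0.49779773 0.28229187 0.14586033] [-9.00032287e+01  2.10566306e-03  7.00400051e+01] [-0.14296713  0.53108434 -1.00980817] 29.1 0.06480839196444199
wrist 4122 [0.55983446 0.26081162 0.02750825] [-0.00363048  0.00166769  0.99999202] [0.02638503 0.02754958 0.02857741] ((562.696044921875, 259.702880859375), (43.2130126953125, 98.373779296875), 70.19808959960938)
side 696 [0.56163068 0.26518212 0.026279  ] [0.0134536  0.03930271 0.99913678] [0.02274308 0.02651835 0.02860149] ((561.7606201171875, 262.63128662109375), (45.23662567138672, 99.33836364746094), 70.65824890136719)
```

View pics/w20.png

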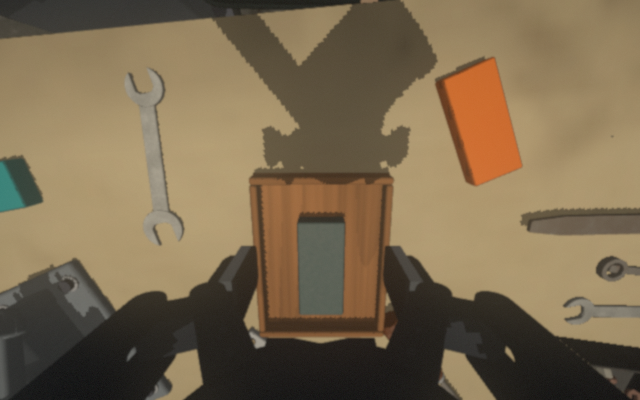

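View pics/s20z.png

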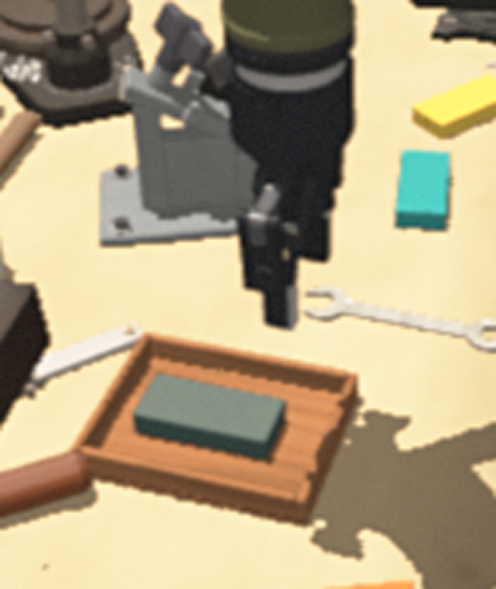

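The stone lies flat inside the tray, seen in the wrist view at (320,265). Its top is level at z ≈ 27 mm, and the gripper is clear with no contact force.

```bash
python3 -c "
from workcell import manip
print(manip.job_done())"
```

```text
the job is handed in; nothing more can be done
None
```

The oilstone is out of the holder and lying flat in the wooden tray. I handed the job in at about 29 s of the 51 s allowed.

- **Knob:** Clockwise was solid, still blocked at 37 N. Anticlockwise it turned to its stop, and depth measurements gave 80.5° (about 1.40 rad). The pictures show the clamp finger pointing sideways, clear of the stone.
- **Lift:** I gripped the stone by its long sides, about 26 mm down the slope from its middle. That kept the gripper body away from the wing. I lifted it out along the bed's normal so the high end would not catch the wing.
- **Placing:** The low end touched the tray floor first. I pressed the stone down to near flat under a light grip, then released it.
- **Last checks:** The wrist camera shows the stone's top at z ≈ 27 mm with a normal within 0.3° of vertical. The stone is about 6 mm from the tray's middle and aligned with its long side. The gripper was clear, at about 1 N or less of measured force.
- **What disagreed:**
  - The first gentle anticlockwise try (13 N) did not move the knob, so for a while I took clockwise as the freeing way.
  - The side camera's plane fit on the stone leaned by 2.4°. That fit is coarser than the wrist camera's, and its height agreed to about 1 mm.

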